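# Stack the spindle and lock it with the keeper plate

### The job

Assemble the spindle on its stand: put the ball bearing on the upright shaft first, then the spacer sleeve, then the thick washer, each threaded over the shaft and seated flat on what is below it. Then lock the stack by sliding the slotted keeper plate sideways into the groove under the shaft's head until it is fully home, lying on the washer with the shaft at the bottom of its slot. Let go of everything, and do not knock over or push aside the block, spool, bottle and glass cutter that stand around.

Things in the scene. Friction and masses are not known exactly. Their poses are not given: they have to be found in the camera images.
- stand_seat (a point): Point on the shaft's axis at the top of the stand's base, 16 mm above the bench; z up. The stand is a round grey base, 92 mm across, fixed to the bench, with an upright steel shaft. Above this point the shaft is 25 mm thick from 0 to 62 mm, then has a bevelled shoulder to 65 mm.
- shaft_top (a point): Top of the shaft, on its axis, 94 mm above the seat. Heights above the seat: groove with a neck 12 mm thick from 65 to 81 mm, head 25 mm thick from 81 to 88, tapering to 14 mm at the top. The shaft is taller than many grippers are deep: a ring threaded on and let go slides freely down.
- bearing_mid (a point): Centre (half-way up) of the ball bearing, a steel ring with a dark band between its two races: 66 mm outside, 30 mm bore, 22 mm high; it lies flat, z up. 220 g.
- spacer_mid (a point): Centre (half-way up) of the spacer sleeve, a plain thick-walled tube standing on end, the tallest of the rings: 60 mm outside, 30 mm bore, 34 mm high; z up. 160 g.
- washer_mid (a point): Centre (half-way up) of the thick washer, a plain flat steel ring, the thinnest of the rings: 64 mm outside, 30 mm bore, 12 mm high; lies flat, z up. 140 g.
- keeper_slot (a point): Slot point on the keeper's underside; on the shaft's axis (to 2 mm) when home. The keeper is a flat steel fork lying flat, z up, 120 g, 8 mm thick, 56 wide (y), x = -35 to +30 mm from here, with an upright tab at its closed end. Its slot, 16 mm wide, ends at x = -8 mm and opens with a flare towards +x, the way the keeper slides home.
- keeper_grip (a point): Where to grip the keeper: on its upright tab, 30 mm behind the slot point (-x), 31 mm above the underside; axes as there. The tab is 26 mm wide (y), 14 mm thick (x), from 8 to 45 mm above the underside. Gripped across its 26 mm width, the fingers pass beside the shaft's head.
- white_block_mid (a point): Bystander: centre of a white block, 62 (x) by 92 (y) by 26 mm high, loose.
- solder_spool_mid (a point): Bystander: centre of a spool of solder standing on end, 55 mm across, 40 mm high, loose.
- bottle_mid (a point): Bystander: point on the axis, 50 mm up, of a small bottle, 48 mm across, 103 mm high, loose.
- glass_cutter_mid (a point): Bystander: centre of a brass pencil-shaped glass cutter lying down, 13 mm thick, 136 mm long along its y, loose.
- solder_station: Grey box of the soldering station, fixed obstacle near the robot: from x = -59 to +76 mm (knob and switch out to -76), y = -52 to +52 of its origin on the bench, 82 mm high.
- iron_stand: Soldering iron stand, fixed obstacle: flat base with a wire coil, within x = +-57, y = +-38 of its origin on the bench, 108 mm high.
- tool_cup: Cup of tools, fixed obstacle: 120 mm across, 273 mm high with its tools; origin at the centre of its foot.

How it is judged (in metres and radians):
On the way, in this order (a step that is already met when the one before it is completed fails the run):
1. the bearing is seated on the base, round the shaft (horizontal distance between bearing_mid and stand_seat below 0.005 m and z of bearing_mid in the frame of stand_seat between 0.007 and 0.015 m and angle between bearing_mid's own z axis and vertical below 0.1 rad), for 0.2 s.
2. the spacer sleeve is seated on the bearing (all of step 1 and horizontal distance between spacer_mid and stand_seat below 0.005 m and z of spacer_mid in the frame of stand_seat between 0.035 and 0.043 m and angle between spacer_mid's own z axis and vertical below 0.1 rad), for 0.2 s.
3. the washer is seated on the spacer (all of step 2 and horizontal distance between washer_mid and stand_seat below 0.005 m and z of washer_mid in the frame of stand_seat between 0.058 and 0.066 m and angle between washer_mid's own z axis and vertical below 0.1 rad), for 0.2 s.
4. the keeper is home in the groove (all of step 3 and horizontal distance between keeper_slot and stand_seat below 0.007 m and z of keeper_slot in the frame of stand_seat between 0.064 and 0.073 m and angle between keeper_slot's own z axis and vertical below 0.12 rad), for 0.2 s.
At the end, for the whole second after the job is handed in: On the shaft from below: bearing, spacer, washer, each within 5 mm of its axis and 4 mm of its seated height, level to 0.1 rad; on the washer, under the head, the keeper, level to 0.12 rad, slot point within 7 mm of the axis, underside 64 to 73 mm above the seat; all released (all of step 4); the robot touches nothing.
It fails at once if the white block was pushed aside by more than 25 mm (distance of white_block_mid from where it was at the start of the episode above 0.025 m).
It fails at once if the solder spool was pushed aside by more than 25 mm (distance of solder_spool_mid from where it was at the start of the episode above 0.025 m).
It fails at once if the bottle was pushed aside by more than 25 mm (distance of bottle_mid from where it was at the start of the episode above 0.025 m).
It fails at once if the glass cutter was pushed aside by more than 25 mm (distance of glass_cutter_mid from where it was at the start of the episode above 0.025 m).
It also fails if it takes over 72 s, if anything falls off the work surface, if the arm or the gripper's body presses on something with over 40 N, if the wrist force passes 120 N, or if a joint passes its speed limit or range.

### The arm

A 6-joint arm with a two-finger parallel gripper is mounted at the origin on a cart in front of the work surface, level with it; the furniture and walls round the work are solid. World frame = base frame: x ahead of the robot, y to its left, z up, the work surface at z = 0. Lengths are in mm, angles in rad, forces in N, time in s.
With the tool pointing down it reaches from about 400 to 925 mm from the base axis. Payload 12.5 kg.
Tool frame: the origin (TCP) lies midway between the tips of the shut fingers; the grasp point (between the pads) lies 19 mm behind it; z points along the fingers, y is the direction in which the jaws open and shut (so a half turn about z gives the same grasp; the last joint's range is limited). The gripper opens to 95 mm and grips with 3 to 60 N. Pads are 20 mm wide; open, the fingers measure 119 mm over their backs; the gripper's body (75 mm by 180 mm) begins 59 mm behind the grasp point.
Start: joints at [-1.418, 0.491, 1.559, -0, 1.092, -0.106], TCP at [159.973, -604.201, 181.561] pointing down, gripper open.
Joint ranges: [-3.1, 3.1], [-0.84, 2.19], [0.05, 2.79], [-1.13, 4.28], [0.06, 2.93], [-2.69, 2.69]. Speed limits (rad/s): [2.22, 2.22, 2.79, 3.14, 3.14, 3.14].

### API

Orientations are given as [roll, pitch, yaw] about the fixed x, y, z axes, in that order (R = Rz(yaw) Ry(pitch) Rx(roll)).
In Python, from cell import env, eyes, job_done, boxes_of, regions_of gives the robot as it stands.
- The arm moves only by the tool send_rows, never from a script. Its argument "plan" is text: rows parted by semicolons, each of 5 numbers parted by spaces: the shift along the tool's x, y, z in mm, then the turn about the tool's z in rad, then the finger opening in mm, from 0 to 95.1. In form: x y z roll gripper; .... A call has 1 to 8 rows; each row shifts and turns the pose as measured when the row begins, along the tool's axes as they then stand; what a row does not reach is not made up. A row lasts 1/10 s, in which the tool goes at most 50 mm and 8.59 degrees, less where a joint would pass 70% of its speed; a pose out of reach is approached as far as the arm can. A call with a gripper value outside its range is refused whole. The fingers move at their own pace and stop on an object; the grip force is fixed at half the most. Time passes only in rows, so rows that do not move let the fingers close. It gives the time, the measured TCP pose, the force and the opening at its end, in the units of the state.
- env.state(): the state, without advancing time (a new reading comes with each control period).
- eyes.read_camera(name): name is "scene" or "top"; returns a dict with "image" (420x560x3 uint8, red, green, blue), "vertical_fov" (degrees; the focal length in pixels is half the picture's height over the tangent of half this angle, whatever the lens; pixels are square), "cx", "cy" (the principal point, pixels), "extrinsics" (4x4, takes a point from camera to world coordinates). Camera axes: x right, y up, looking along -z (the intrinsics and any distortion apply to the point x, -y, -z); pixel columns grow to the right and rows downward; lengths in mm; the calibration is good to about 2 mm. A picture is of the moment at which its call begins. There is no depth.
- job_done(): hands the job in, once; it reports no verdict.
Trained networks look in a picture, given as the dict that the camera call returned (one of the last four; its "shot" number tells which), for a name from the list of things; names that differ only in an ending like _2 or _b are one class to them, and where a whole thing is asked for, a point or a joint stands for the part that bears it (a point fixed in the world has none). Each returns a list of dicts, best first, with "confidence" (0 to 1); they miss things now and then, are a little off and sometimes report something else, mostly with a low value. They report only what shows in the picture. A call takes as long as a camera call.
- boxes_of(target, picture): "bbox" ([left, top, width, height] in pixels, round what is visible of it).
- regions_of(target, picture): "pixels" (420x560 bool, what is visible of it) and "bbox" ([left, top, width, height] in pixels, round what is visible of it).
The state is a dict: "t": time; "joints": joint angles; "qvel": joint speeds; "tau": joint torques, N m; "eef_pos": TCP position; "tcp_rot": TCP orientation; "ft_force": force on the tool from outside, world axes, zero at the start; "moment": the same for the moment, N m; "opening": opening from 0.0 (shut) to 1.0 (fully open).
Only numpy, scipy, OpenCV 4.12 (cv2) and the standard library are available. Lean on these libraries where they do the work, as an engineer would, in place of code of your own. Each camera call takes 0.05 s, during which the arm holds its last target.

## Working session

There is one attempt and no reset: what is moved stays moved. The work goes in short steps, Python scripts to look and compute and a tool call to move; the robot and the scene stay as the last step left them, time stands still between calls to the robot, and variables do not carry over. Pictures are saved under pics/ and viewed, and the job is handed in when it is done.

Besides the shell and the picture viewer there is one more tool, called after "Emit:" as name(argument=value, ...) on one line, values as JSON. send_rows: Moves the arm, as the interface text tells. Its arguments: {"type":"object","properties":{"plan":{"type":"string"}},"required":["plan"]}

```bash
ls; mkdir -p pics; python3 - <<'E'
from cell import env, eyes, job_done, boxes_of, regions_of
import cv2,numpy as np
print(env.state())
for n in ("scene","top"):
    p=eyes.read_camera(n)
    cv2.imwrite(f"pics/{n}0.png",p["image"][:,:,::-1])
    print(n,{k:v for k,v in p.items() if k!="image"})
    for t in ["stand_seat","shaft_top","bearing_mid","spacer_mid","washer_mid","keeper_slot","keeper_grip","white_block_mid","solder_spool_mid","bottle_mid","glass_cutter_mid","solder_station","iron_stand","tool_cup"]:
        try:print(t,[(b["bbox"],b["confidence"]) for b in boxes_of(t,p)][:2])
        except Exception as e: print(t,e)
E
```

```text
pics
{'t': 0.0, 'joints': array([-1.41759059e+00,  4.91577987e-01,  1.55946129e+00, -1.34444163e-06,
        1.09166988e+00, -1.05581039e-01]), 'qvel': array([-0.00154675, -0.00040456,  0.00023401,  0.00078972, -0.00020882,
        0.00182573]), 'tau': array([ 3.32728901e-03, -6.12620831e+01, -2.58172774e+01,  6.94444100e-02,
        4.82353487e-02, -7.79168226e-05]), 'eef_pos': array([ 159.93281161, -603.9029324 ,  180.94623754]), 'tcp_rot': array([-3.14048224e+00, -1.16476903e-04,  2.58787328e-01]), 'ft_force': array([ 0.10701207,  0.78668119, -0.01181934]), 'moment': array([ 0.0027082 , -0.03484217, -0.00275149]), 'opening': 1.000753279669494}
scene {'vertical_fov': 52.98403511557495, 'cx': 283.88868180057113, 'cy': 206.48678247260113, 'extrinsics': array([[-8.26873024e-01,  3.05636244e-01, -4.72088434e-01,
        -7.08055289e+01],
       [-5.62188350e-01, -4.26810710e-01,  7.08362109e-01,
         8.34963650e+02],
       [ 1.50087345e-02,  8.51128136e-01,  5.24743398e-01,
         7.18843292e+02],
       [ 0.00000000e+00,  0.00000000e+00,  0.00000000e+00,
         1.00000000e+00
[... 1202 characters left out ...]
.9, 195.7, 40.4, 33.0], 0.72)]
bearing_mid []
spacer_mid [([329.3, 209.4, 23.1, 26.2], 0.66)]
washer_mid [([334.7, 172.6, 28.1, 23.1], 0.89), ([110.4, 224.3, 44.5, 27.6], 0.64)]
keeper_slot [([166.1, 210.8, 23.4, 26.9], 0.83)]
keeper_grip [([168.7, 209.3, 23.7, 29.9], 0.75)]
white_block_mid [([110.2, 225.4, 43.9, 28.9], 0.89)]
solder_spool_mid [([382.7, 197.8, 24.4, 25.6], 0.89), ([88.3, 99.3, 80.0, 86.3], 0.19)]
bottle_mid [([303.0, 149.4, 17.9, 30.6], 0.59), ([329.4, 211.5, 26.1, 23.9], 0.4)]
glass_cutter_mid [([234.3, 160.5, 47.7, -0.7], 0.47)]
solder_station []
iron_stand [([289.0, 264.8, 53.2, 36.2], 0.83)]
tool_cup [([89.8, 102.7, 81.9, 82.7], 0.61), ([111.3, 225.0, 42.8, 27.2], 0.44)]
```

```bash
python3 - <<'E'
import cv2
for n,(x0,y0,x1,y1) in (("scene",(120,130,380,325)),("top",(70,80,430,330))):
    im=cv2.imread(f"pics/{n}0.png")
    c=im[y0:y1,x0:x1]; s=min(800/(x1-x0),600/(y1-y0))
    cv2.imwrite(f"pics/{n}0c.png",cv2.resize(c,None,fx=s,fy=s,interpolation=cv2.INTER_CUBIC)); print(s)
E
```

```text
3.076923076923077
2.2222222222222223
```

View pics/scene0.png

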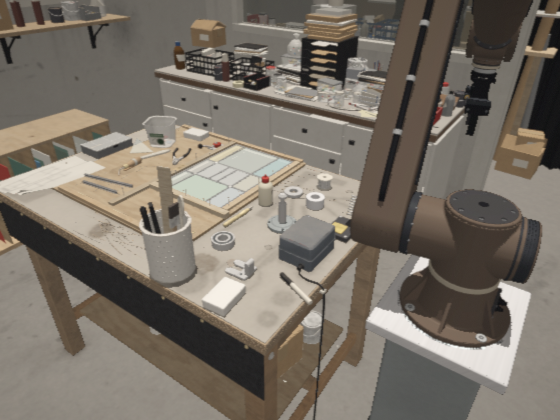

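View pics/top0.png

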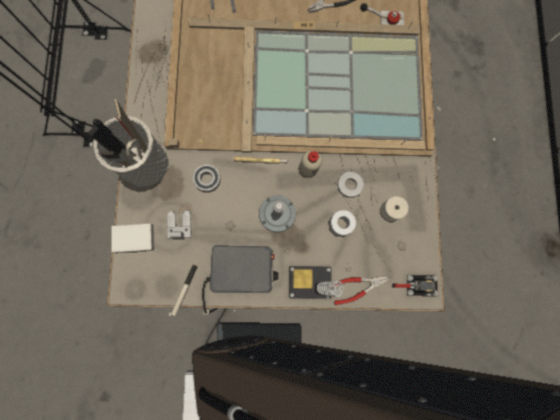

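```bash
sleep 1
```

```text
(no output)
```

View pics/scene0c.png

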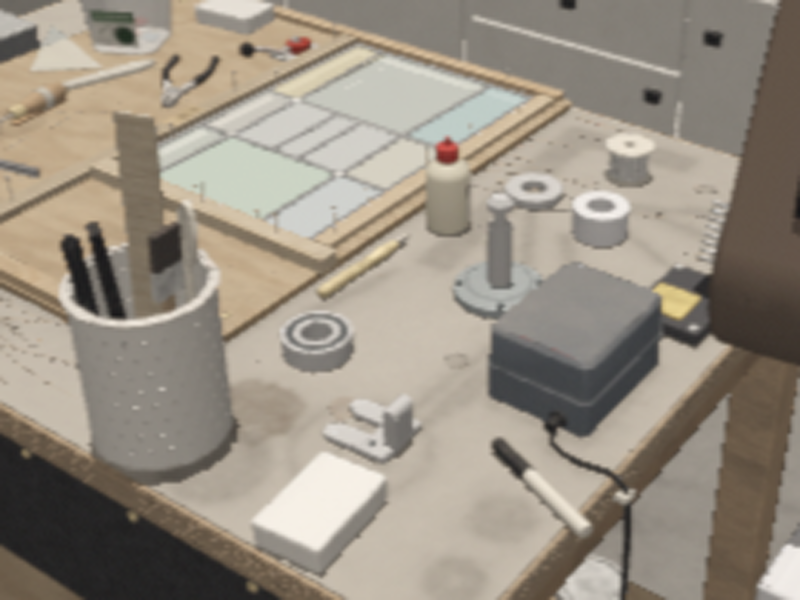

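View pics/top0c.png

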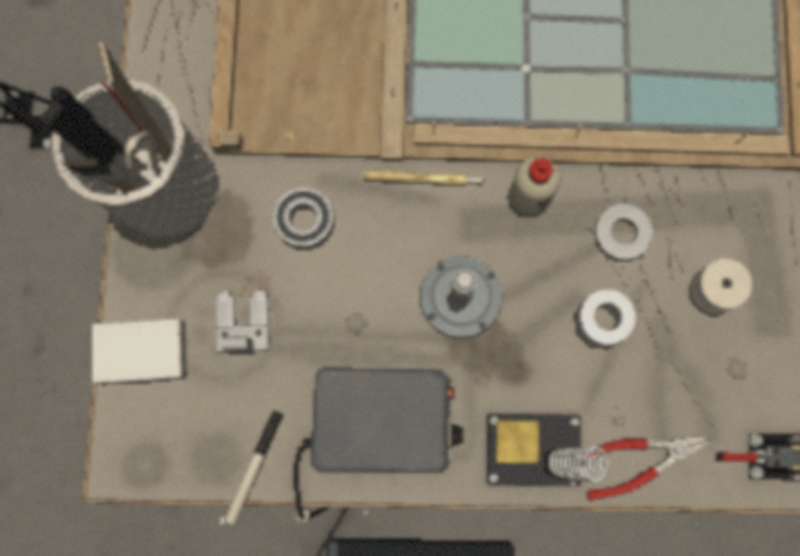

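The pictures show the cup at left, bearing at top-view pixel (206,178), keeper at (178,225) with its tab nearest the robot, stand at (277,214), washer at (350,184), spacer at (343,223), bottle at (311,162) and spool at (396,208). Next I fit the known shapes to the network masks.

```bash
cat > h.py <<'E'
import numpy as np, cv2
from scipy.optimize import minimize
def cam(p):
    h=p["image"].shape[0]; f=h/2/np.tan(np.radians(p["vertical_fov"]/2))
    return f,p["cx"],p["cy"],np.array(p["extrinsics"])
def proj(P,p):
    f,cx,cy,E=cam(p); q=(np.asarray(P,float)-E[:3,3])@E[:3,:3]
    return np.c_[cx+f*q[:,0]/-q[:,2], cy-f*q[:,1]/-q[:,2]]
def unproj(uv,z,p):
    f,cx,cy,E=cam(p); d=E[:3,:3]@np.array([(uv[0]-cx)/f,-(uv[1]-cy)/f,-1]); o=E[:3,3]
    return o+d*(z-o[2])/d[2]
def cyl(r,z0,z1,x=0,y=0):
    a=np.linspace(0,2*np.pi,60,endpoint=False)
    return np.vstack([np.c_[x+r*np.cos(a),y+r*np.sin(a),np.full(60,z)] for z in (z0,z1)])
def box(x0,x1,y0,y1,z0,z1):
    return np.array([[x,y,z] for x in(x0,x1) for y in (y0,y1) for z in (z0,z1)],float)
S=4
def mask(parts,p,win):
    l,t,w,h=win; m=np.zeros((h*S,w*S),np.uint8)
    for P in parts:
        u=proj(P,p); hull=cv2.convexHull(((u+0.5-[l,t])*S*16).astype(np.int32))
        cv2.fillConvexPoly(m,hull,255,shift=4)
    return cv2.resize(m,(w,h),interpolation=cv2.INTER_AREA)/255.
def place(parts,x,y,yaw):
    c,s=np.cos(yaw),np.sin(yaw); R=np.array([[c,-s,0],[s,c,0],[0,0,1]])
    return [P@R.T+[x,y,0] for P in parts]
def fit(parts,obs,x0,yaw0=None):
    """obs: list of (picture, boolmask)"""
    O=[]
    for p,m in obs:
        ys,xs=np.where(m); l,t=xs.min()-15,ys.min()-15; l=max(l,0);t=max(t,0)
        w,h=xs.max()+15-l,ys.max()+15-t; O.append((p,m[t:t+h,l:l+w].astype(float),(l,t,m[t:t+h,l:l+w].shape[1],m[t:t+h,l:l+w].shape[0])))
    def cost(v):
        yaw=v[2]/50 if len(v)>2 else 0
        c=0
        for p,m,win in O:
            r=mask(place(parts,v[0],v[1],yaw),p,win); c+=1-np.minimum(r,m).sum()/np.maximum(r,m).sum()
        return c/len(O)
    v=list(x0)+([] if yaw0 is None else [yaw0*50])
    n=len(v); sim=np.vstack([v]+[np.array(v)+8*np.eye(n)[i] for i in range(n)])
    r=minimize(cost,v,method="Nelder-Mead",options=dict(initial_simplex=sim,xatol=.05,fatol=1e-5))
    o=r.x.copy()
    if n>2:o[2]/=50
    return o,1-r.fun
KEEP=[box(-35,-8,-28,28,0,8),box(-35,30,-28,-8,0,8),box(-35,30,8,28,0,8),box(-37,-23,-13,13,8,45)]
PARTS={"stand_seat":[cyl(46,0,16),cyl(12.5,16,104),cyl(7,104,110)],"bearing_mid":[cyl(33,0,22)],"spacer_mid":[cyl(30,0,34)],"washer_mid":[cyl(32,0,12)],
"keeper_slot":KEEP,"white_block_mid":[box(-31,31,-46,46,0,26)],"solder_spool_mid":[cyl(27.5,0,40)],"bottle_mid":[cyl(24,0,75),cyl(8,75,103)],
"glass_cutter_mid":[box(-6.5,6.5,-68,68,0,13)],"tool_cup":[cyl(60,0,150)]}
E
cat > m1.py <<'E'
from cell import env, eyes, job_done, boxes_of, regions_of
from h import *
G={"stand_seat":(277,214),"bearing_mid":(206,178),"spacer_mid":(343,222),"washer_mid":(351,184),"keeper_slot":(178,224),"white_block_mid":(131,238),"solder_spool_mid":(395,208),"bottle_mid":(310,165),"glass_cutter_mid":(260,160)}
ps={n:eyes.read_camera(n) for n in("scene","top")}
vis={n:p["image"].copy() for n,p in ps.items()}
for t,uv in G.items():
    x0=unproj(uv,10,ps["top"])[:2]; yaw0={"keeper_slot":0,"white_block_mid":0.05,"glass_cutter_mid":0.0}.get(t)
    out=[];ob=[]
    for n,p in ps.items():
        e=proj([[x0[0],x0[1],15]],p)[0]
        best=None
        for r in regions_of(t,p):
            m=r["pixels"]
            if m.sum()<20: continue
            ys,xs=np.where(m); d=np.hypot(xs.mean()-e[0],ys.mean()-e[1])
            if d<25 : best=(r,d);break
        if best is None: out.append((n,None));continue
        m=best[0]["pixels"]; ob.append((p,m))
        # convexify/hole fill for rings
        if t in("bearing_mid","spacer_mid","washer_mid","solder_spool_mid"):
            mm=np.zeros(m.shape,np.uint8); ys,xs=np.where(m); cv2.fillConvexPoly(mm,cv2.convexHull(np.c_[xs,ys].astype(np.int32)),1); ob[-1]=(p,mm>0)
        v,i=fit(PARTS[t],ob[-1:],x0,yaw0); out.append((n,round(best[0]["confidence"],2),v.round(2),round(i,3)))
    if len(ob)==2: v,i=fit(PARTS[t],ob,x0,yaw0); out.append(("both",v.round(2),round(i,3)))
    print(t,x0.round(1),out)
E
python3 m1.py
```

```text
stand_seat [518.1 -45.4] [('scene', 0.8, array([522.35, -43.1 ]), np.float64(0.785)), ('top', 0.95, array([521.15, -47.8 ]), np.float64(0.932)), ('both', array([523.01, -45.09]), np.float64(0.84))]
bearing_mid [603.4 130. ] [('scene', 0.77, array([605.64, 129.86]), np.float64(0.957)), ('top', 0.94, array([602.  , 127.87]), np.float64(0.902)), ('both', array([605.07, 129.45]), np.float64(0.914))]
spacer_mid [ 502.1 -206.1] [('scene', 0.79, array([ 501.8 , -200.46]), np.float64(0.943)), ('top', 0.92, array([ 497.66, -202.06]), np.float64(0.841)), ('both', array([ 501.28, -202.24]), np.float64(0.876))]
washer_mid [ 597.5 -227.1] [('scene', 0.61, array([ 603.1 , -229.32]), np.float64(0.809)), ('top', 0.71, array([ 597.78, -225.94]), np.float64(0.963)), ('both', array([ 598.43, -226.42]), np.float64(0.867))]
keeper_slot [488.4 191.2] [('scene', 0.71, array([4.9377e+02, 1.9345e+02, 3.0000e-02]), np.float64(0.824)), ('top', 0.72, array([4.9141e+02, 1.9138e+02, 6.0000e-02]), np.float64(0.89)), ('both', array([4.9178e+02, 1.9221e+02, 5.0000e-02]), np.float64(0.841))]
white_block_mid [452.5 299.7] [('scene', 0.57, array([4.5546e+02, 2.9674e+02, 1.5000e-01]), np.float64(0.906)), ('top', 0.76, array([4.5280e+02, 2.9432e+02, 7.0000e-02]), np.float64(0.918)), ('both', array([4.5334e+02, 2.9577e+02, 7.0000e-02]), np.float64(0.906))]
solder_spool_mid [ 539.7 -335. ] [('scene', 0.8, array([ 539.35, -327.58]), np.float64(0.927)), ('top', 0.66, array([ 537.27, -329.24]), np.float64(0.967)), ('both', array([ 537.91, -328.88]), np.float64(0.933))]
bottle_mid [ 643.3 -125.2] [('scene', 0.84, array([ 642.45, -121.91]), np.float64(0.891)), ('top', 0.57, array([ 635.8 , -120.97]), np.float64(0.834)), ('both', array([ 642.09, -122.21]), np.float64(0.856))]
glass_cutter_mid [652.7  -0.8] [('scene', 0.56, array([ 6.5989e+02, -1.7500e+00,  5.0000e-02]), np.float64(0.593)), ('top', None)]
```

```bash
cat > ov.py <<'E'
from h import *
def circ(x,y,r,z):
    a=np.linspace(0,2*np.pi,80);return np.c_[x+r*np.cos(a),y+r*np.sin(a),0*a+z]
def overlay(p,curves,win,fn,s=None):
    x0,y0,x1,y1=win; s=s or min(800/(x1-x0),600/(y1-y0))
    im=cv2.resize(p["image"][y0:y1,x0:x1,::-1],None,fx=s,fy=s,interpolation=cv2.INTER_CUBIC)
    for c,col in curves:
        u=((proj(c,p)+0.5-[x0,y0])*s).astype(np.int32); cv2.polylines(im,[u],False,col,1,cv2.LINE_AA)
    return im
E
cat > v1.py <<'E'
from cell import env, eyes
from ov import *
W=dict(stand=(522,-46),bearing=(604.5,129),spacer=(500.5,-202.3),washer=(598.3,-226.4)); K=(492,192,.05)
def curves():
    R=(0,0,255);Gn=(0,255,0);B=(255,0,0);o=[]
    x,y=W["stand"]; o+=[(circ(x,y,46,16),R),(circ(x,y,7,110),Gn),(circ(x,y,12.5,104),Gn)]
    for n,r,h in(("bearing",33,22),("spacer",30,34),("washer",32,12)):
        x,y=W[n]; o+=[(circ(x,y,r,h),R),(circ(x,y,15,h),Gn),(circ(x,y,r,0),B)]
    ol=np.array([[-35,-28,8],[30,-28,8],[30,-12,8],[20,-8,8],[-8,-8,8],[-8,8,8],[20,8,8],[30,12,8],[30,28,8],[-35,28,8],[-35,-28,8]],float)
    tb=np.array([[-37,-13,45],[-23,-13,45],[-23,13,45],[-37,13,45],[-37,-13,45]],float)
    o+=[(place([ol],*K)[0],R),(place([tb],*K)[0],Gn)]
    return o
wins={"top":[(160,155,235,245),(245,190,310,240),(320,165,375,240)],"scene":[(200,225,275,285),(260,185,345,240)]}
for n in wins:
    p=eyes.read_camera(n)
    ims=[cv2.resize(overlay(p,curves(),w,None,s=6 if n=="scene" else 5),None,fx=1,fy=1) for w in wins[n]]
    H=max(i.shape[0] for i in ims)
    im=np.hstack([cv2.copyMakeBorder(i,0,H-i.shape[0],0,4,cv2.BORDER_CONSTANT) for i in ims])
    s=min(1,800/im.shape[1]); im=cv2.resize(im,None,fx=s,fy=s,interpolation=cv2.INTER_AREA); import sys
    cv2.imwrite(f"pics/{sys.argv[1]}_{n}.png",im); print(im.shape)
E
python3 v1.py a
```

```text
(365, 800, 3)
(298, 800, 3)
```

```bash
sleep 1
```

```text
(no output)
```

View pics/a_top.png

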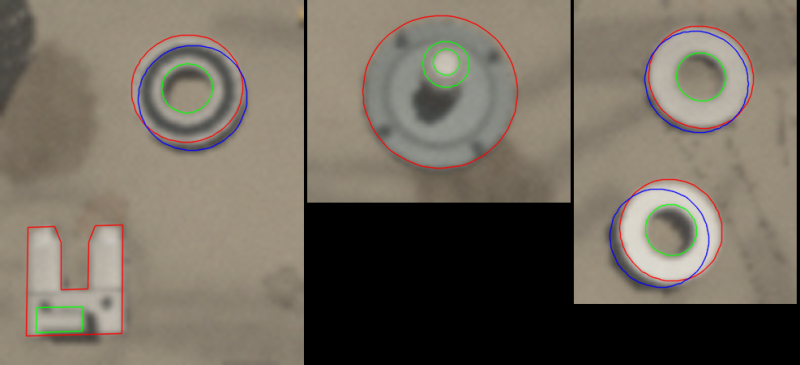

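View pics/a_scene.png

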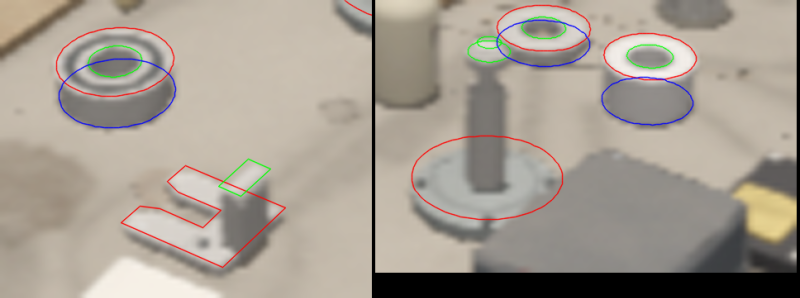

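```bash
cat > v2.py <<'E'
import sys
import v1
from v1 import *
p=eyes.read_camera("scene")
a=overlay(p,curves(),(260,185,300,240),None,s=10)
b=overlay(p,[],(260,185,300,240),None,s=10)
cv2.imwrite(f"pics/{sys.argv[1]}_z1.png",np.hstack([a,b]))
a=overlay(p,curves(),(222,252,262,288),None,s=10)
b=overlay(p,[],(222,252,262,288),None,s=10)
cv2.imwrite(f"pics/{sys.argv[1]}_z2.png",np.hstack([a,b]))
E
python3 v2.py b
```

```text
(365, 800, 3)
(298, 800, 3)
```

```bash
sleep 1
```

```text
(no output)
```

View pics/b_z1.png

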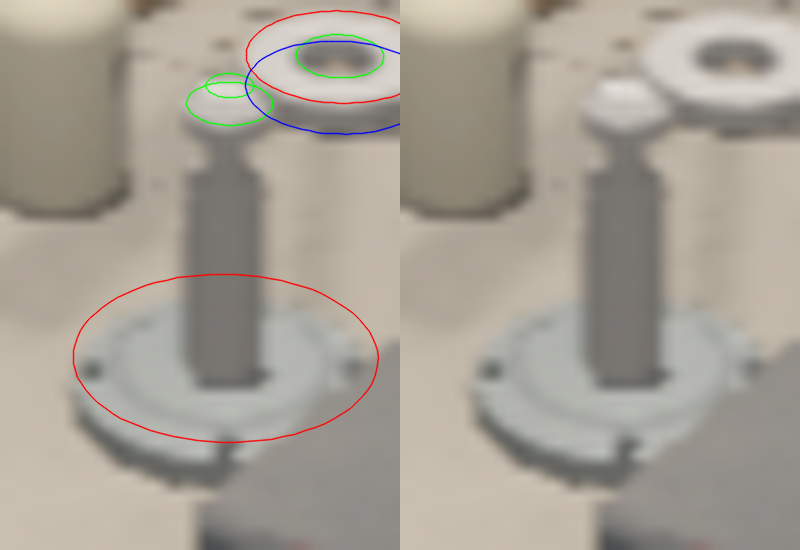

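View pics/b_z2.png

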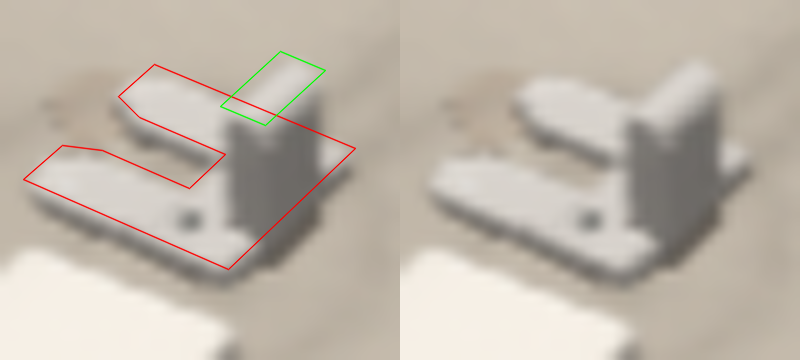

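```bash
python3 - <<'E'
from cell import env, eyes
from h import *
p=eyes.read_camera("scene");q=eyes.read_camera("top")
for z in(0,20):print("cup scene",z,unproj((171,272),z,p).round())
for z in(130,150,170):print("cup top rim",z,unproj((123,144),z,q).round(), unproj((168,229),z,p).round())
for uv in((234,160),(287,161)): print("cutter",unproj(uv,6,q).round())
print("station",[unproj(uv,82,q).round() for uv in((212,246),(272,246),(212,291),(272,291))])
print("wood edge",[unproj(uv,10,q).round() for uv in((170,148),(430,153))])
print(unproj((313,157),103,q))
E
```

```text
cup scene 0 [632. 301.   0.]
cup scene 20 [612. 316.  20.]
cup top rim 130 [643. 291. 130.] [630. 291. 130.]
cup top rim 150 [636. 283. 150.] [606. 309. 150.]
cup top rim 170 [629. 275. 170.] [582. 328. 170.]
cutter [652.  64.   6.]
cutter [653. -68.   6.]
station [array([432.,  98.,  82.]), array([435., -33.,  82.]), array([336.,  94.,  82.]), array([338., -35.,  82.])]
wood edge [array([677., 222.,  10.]), array([ 683., -429.,   10.])]
[ 634.05510378 -120.83709659  103.        ]
```

Emit:
send_rows(plan="0 0 0 0.13 95; 0 0 0 0.13 95; 24 -40 0 0 95; 24 -40 0 0 95; 24 -40 0 0 95; 24 -40 0 0 95; 24 -40 0 0 95; 24 -40 0 0 95")

```text
t: 3.65
eef_pos: [308.4, -362.2, 180.3]
tcp_rot: [3.14, -0.001, -0.02]
ft_force: [1.1, -1.0, 0.3]
opening: 1.0
```

Emit:
send_rows(plan="27 -44 0 0 95; 27 -44 0 0 95; 27 -44 0 0 95; 27 -44 0 0 95; 27 -44 0 0 95; 27 -44 0 0 95; 27 -44 0 0 95; 27 -44 0 0 95")

```text
t: 4.45
eef_pos: [523.2, -24.2, 181.8]
tcp_rot: [3.137, -0.005, -0.022]
ft_force: [0.3, -0.2, 0.4]
opening: 0.997
```

Emit:
send_rows(plan="26 -46 0 0 95; 26 -46 0 0 95; 26 -46 0 0 95; 0 0 0 -0.14 95; 0 0 0 -0.14 95; 0 0 0 -0.14 95; 0 0 0 -0.14 95; 0 0 0 -0.14 95")

```text
t: 5.25
eef_pos: [601.1, 112.6, 180.7]
tcp_rot: [3.134, -0.002, 0.709]
ft_force: [0.4, -0.2, -0.2]
opening: 1.001
```

Emit:
send_rows(plan="0 0 0 -0.14 95; 0 0 0 -0.14 95; 0 0 0 -0.14 95; 0 0 0 -0.14 95; 0 0 0 -0.14 95; 0 0 0 -0.14 95; 0 0 0 0 95")

```text
t: 5.95
eef_pos: [601.1, 112.8, 180.7]
tcp_rot: [3.135, 0.004, 1.588]
ft_force: [-0.3, 0.3, -0.7]
opening: 0.997
```

Emit:
send_rows(plan="16 3.5 40 0 90; 0 0 45 0 90; 0 0 40 0 90; 0 0 25 0 90; 0 0 15 0 90; 0 0 0 0 90")

```text
t: 6.55
eef_pos: [607.7, 129.0, 11.6]
tcp_rot: [3.129, 0.004, 1.56]
ft_force: [0.3, -0.1, -0.5]
opening: 0.945
```

```bash
python3 - <<'E'
from cell import env, eyes
from ov import *
ims=[overlay(eyes.read_camera("scene"),[],(190,200,250,265),None,s=8),overlay(eyes.read_camera("top"),[],(175,150,235,215),None,s=5)]
cv2.imwrite("pics/c0.png",ims[0]);cv2.imwrite("pics/c1.png",ims[1])
E
```

```text
(no output)
```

View pics/c0.png

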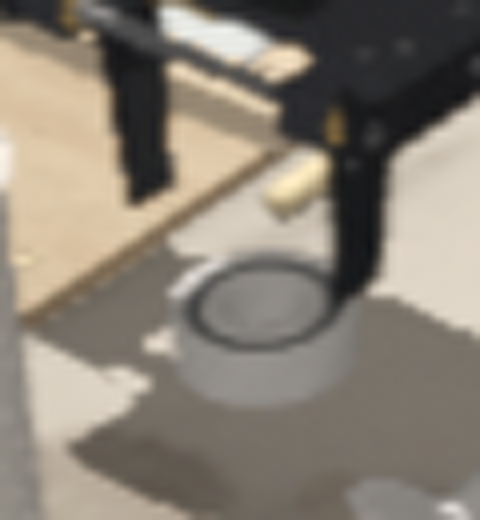

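```bash
python3 - <<'E'
from cell import env, eyes
from ov import *
p=eyes.read_camera("scene")
print(env.state()["eef_pos"], (proj([[653,129,11],[562,129,11],[653,119,11],[653,139,11],[562,139,11],[562,119,11],[604.5,129,22]],p)-[190,200])*8)
E
```

```text
[609.30661161 129.20728151  14.60603851] [[161.44739966 273.97142992]
 [356.53366984 362.23460274]
 [180.39918298 260.89284647]
 [142.27300819 287.20363477]
 [337.83916023 376.49303631]
 [375.00322306 348.14774498]
 [261.76392385 294.88579285]]
```

View pics/c1.png

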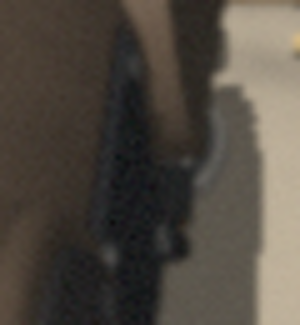

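Emit:
send_rows(plan="0 -4 0 0 76; 0 0 0 0 76; 0 0 0 0 76; 0 0 0 0 76")

```text
t: 7.1
eef_pos: [606.6, 129.4, 18.4]
tcp_rot: [3.119, 0.002, 1.56]
ft_force: [0.2, 0.1, -0.0]
opening: 0.799
```

```bash
python3 - <<'E'
from cell import env, eyes
from ov import *
for i in range(3):
    p=eyes.read_camera("scene"); s=env.state();print(s["eef_pos"],s["opening"],s["tcp_rot"],s["qvel"].round(3))
x,y,z=s["eef_pos"]; g=s["opening"]*47.5
def fing(z):
    o=[]
    for sx in(-1,1):
        o.append((np.array([[x+sx*g,y-10,z],[x+sx*g,y+10,z],[x+sx*(g+12),y+10,z],[x+sx*(g+12),y-10,z],[x+sx*g,y-10,z]]),(0,0,255)))
    return o
cv2.imwrite("pics/c2.png",overlay(p,fing(z)+[(circ(604.5,129,33,22),(0,255,0))],(190,200,250,265),None,s=9))
E
```

```text
[606.65245147 129.45590817  18.38183147] 0.8011396223737263 [3.11903470e+00 2.32242200e-03 1.56052147e+00] [-0.     0.008 -0.001 -0.     0.    -0.002]
[606.60371048 129.41491273  18.20234462] 0.8012261152634521 [3.11926890e+00 2.32982092e-03 1.56049442e+00] [-0.     0.006  0.002  0.    -0.002 -0.   ]
[606.50157649 129.43343921  17.99029354] 0.7983830690888809 [3.11963531e+00 2.38453894e-03 1.56057893e+00] [-0.001  0.005  0.002 -0.001 -0.     0.001]
```

View pics/c2.png

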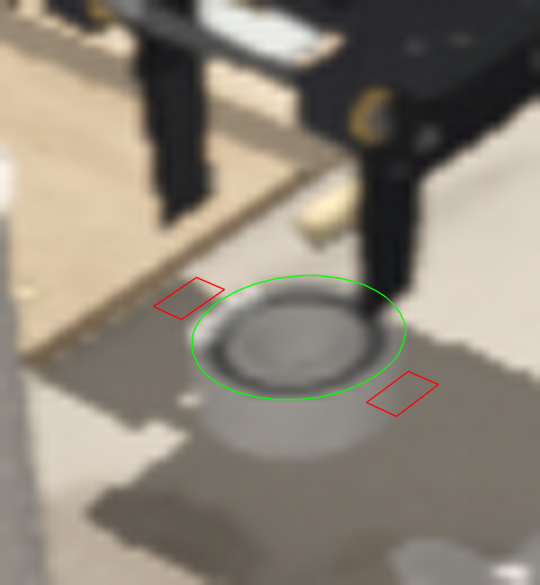

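Emit:
send_rows(plan="0 -2 14 0 76; 0 0 10 0 76; 0 0 0 0 76; 0 0 0 0 76")

```text
t: 7.65
eef_pos: [604.4, 129.3, -9.2]
tcp_rot: [3.121, 0.003, 1.56]
ft_force: [0.3, 0.4, 1.1]
opening: 0.798
```

```bash
cat > v3.py <<'E'
import sys
from cell import env, eyes
from ov import *
def go(fn,win,extra=[],s=9,cam="scene"):
    p=eyes.read_camera(cam); st=env.state();print(st["eef_pos"].round(1),st["opening"],st["tcp_rot"].round(3),st["qvel"].round(3),st["ft_force"].round(1))
    x,y,z=st["eef_pos"]; g=st["opening"]*47.5; yw=st["tcp_rot"][2]
    X=np.array([np.cos(yw),np.sin(yw),0]);Y=np.array([np.sin(yw),-np.cos(yw),0]);T=st["eef_pos"]
    o=list(extra)
    for sy in(-1,1):
        o.append((np.array([T+X*a+Y*sy*(g+b) for a,b in((-10,0),(10,0),(10,12),(-10,12),(-10,0))]),(0,0,255)))
    cv2.imwrite(fn,overlay(p,o,win,None,s=s))
    return p
if __name__=="__main__":
    go(sys.argv[1],eval(sys.argv[2]),[])
E
python3 v3.py pics/c3.png "(190,200,250,265)"
```

```text
[604.3 129.3  -9.2] 0.8019496365649356 [3.121e+00 3.000e-03 1.560e+00] [ 0.002 -0.01  -0.003  0.     0.005 -0.001] [ 0.6  0.2 -0.8]
```

View pics/c3.png

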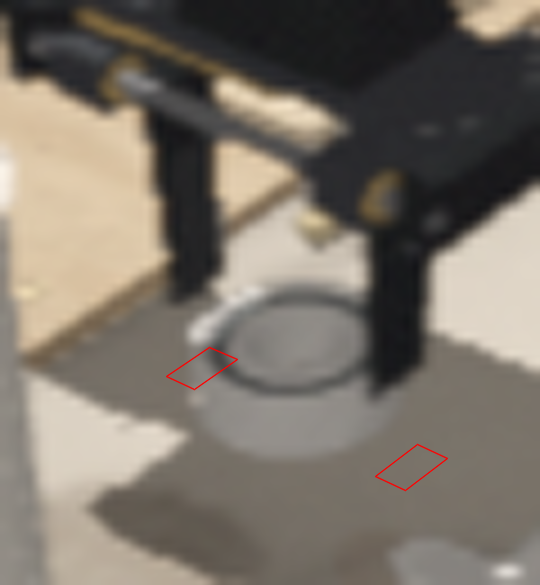

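Emit:
send_rows(plan="0 0 4 0 66; 0 0 0 0 58; 0 0 0 0 58; 0 0 0 0 58; 0 0 0 0 58; 0 0 0 0 58")

```text
t: 8.3
eef_pos: [604.4, 129.3, -13.3]
tcp_rot: [3.121, 0.003, 1.56]
ft_force: [-0.2, -0.0, -1.0]
opening: 0.681
```

```bash
python3 v3.py pics/c4.png "(190,200,250,265)"
```

```text
[604.5 129.3 -13.3] 0.6779682988166821 [3.121e+00 3.000e-03 1.560e+00] [-0.001  0.001 -0.002  0.003  0.     0.002] [-0.6  1.2 -2. ]
```

View pics/c4.png

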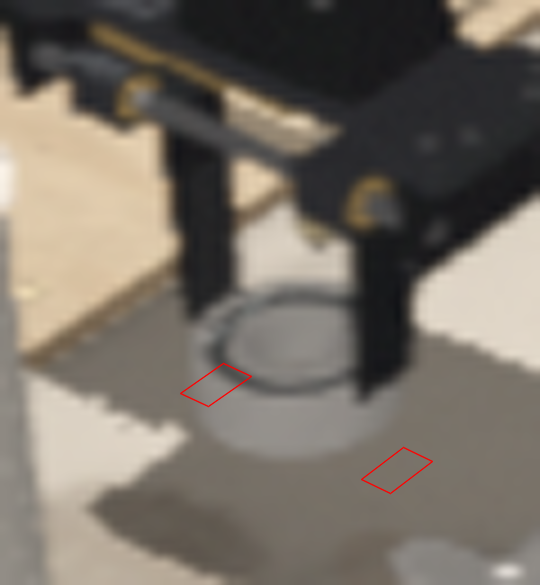

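Emit:
send_rows(plan="0 0 0 0 50; 0 0 -10 0 50; 0 0 -30 0 50; 0 0 -40 0 50; 0 0 -40 0 50; 0 0 0 0 50; 0 0 0 0 50")

```text
t: 9.05
eef_pos: [601.4, 129.6, 113.5]
tcp_rot: [3.122, 0.003, 1.56]
ft_force: [-0.4, 0.1, -1.7]
opening: 0.678
```

```bash
python3 v3.py pics/c5.png "(180,170,250,245)"
```

```text
[601.7 129.6 113.6] 0.6765937459510489 [3.121e+00 2.000e-03 1.560e+00] [ 0.001  0.025  0.008 -0.    -0.009 -0.002] [-0.3 -0.  -1.4]
```

View pics/c5.png

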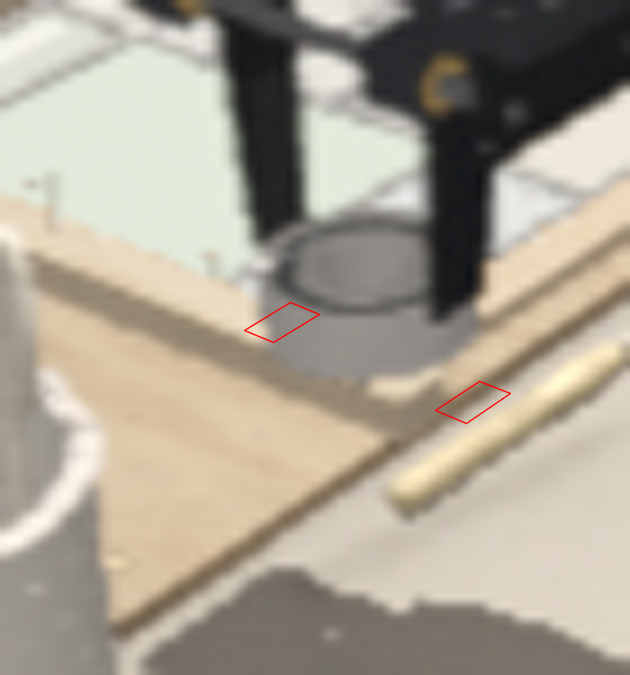

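Emit:
send_rows(plan="-10 -5 -15 0 50; -35 -16 0 0 50; -40 -18 0 0 50; -40 -18 0 0 50; -30 -14 0 0 50; -14 -6 0 0 50; -5 -2 0 0 50; 0 0 0 0 50")

```text
t: 9.9
eef_pos: [512.6, -51.8, 126.3]
tcp_rot: [3.131, 0.002, 1.561]
ft_force: [0.3, 0.1, -1.3]
opening: 0.677
```

Emit:
send_rows(plan="0 0 0 0 50; 0 0 0 0 50")

```text
t: 10.1
eef_pos: [512.9, -50.9, 126.2]
tcp_rot: [3.131, 0.002, 1.562]
ft_force: [0.0, 0.1, -1.3]
opening: 0.677
```

```bash
cat > v4.py <<'E'
import sys
from v3 import *
# overlay: bearing circles as if ring centred on TCP with bottom TCP+dz ; stand curves
dz,r,h=map(float,sys.argv[2:5]); st=env.state(); x,y,z=st["eef_pos"]
ex=[(circ(x,y,r,z+dz),(255,0,0)),(circ(x,y,r,z+dz+h),(255,0,0)),(circ(x,y,15,z+dz+h),(255,0,255)),(circ(522,-46,7,110),(0,255,0)),(circ(522,-46,12.5,104),(0,255,0))]
go(sys.argv[1]+"_s.png",(245,135,310,215),ex,s=8)
go(sys.argv[1]+"_t.png",(240,170,320,245),ex,s=7,cam="top")
E
python3 v4.py pics/d 13.3 33 22
```

```text
[512.9 -50.8 126.2] 0.675378329703987 [3.131e+00 2.000e-03 1.562e+00] [ 0.002  0.     0.001 -0.001 -0.003 -0.003] [ 0.5 -0.3 -1.6]
[512.9 -50.8 126.2] 0.6758908463524611 [3.131e+00 2.000e-03 1.562e+00] [-0.003  0.     0.002 -0.    -0.    -0.001] [ 0.2  0.3 -0.7]
```

View pics/d_s.png

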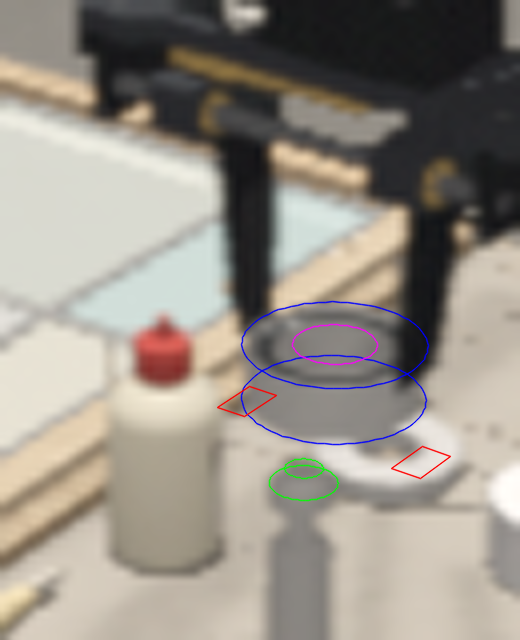

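View pics/d_t.png

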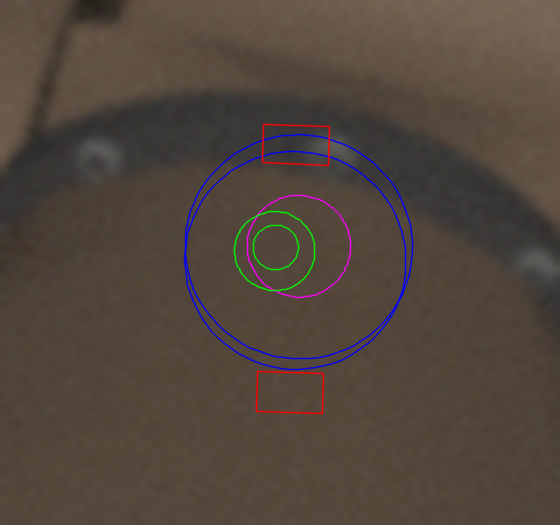

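Emit:
send_rows(plan="5 9 0 0 50; 0 0 0 0 50; 0 0 0 0 50; 0 0 0 0 50")

```text
t: 10.6
eef_pos: [523.4, -44.0, 126.0]
tcp_rot: [3.131, 0.002, 1.565]
ft_force: [0.2, -0.6, -1.9]
opening: 0.677
```

```bash
python3 v4.py pics/e 13.3 33 22
```

```text
[523.3 -44.  126. ] 0.6752819863365597 [3.132e+00 2.000e-03 1.565e+00] [-0.008 -0.003  0.004 -0.001 -0.002  0.   ] [-0.4 -1.  -2.1]
[523.2 -44.1 126.1] 0.6796837822176156 [3.131e+00 2.000e-03 1.565e+00] [-0.002 -0.003  0.002  0.001  0.002  0.002] [-0.4 -0.3 -1.3]
```

View pics/e_s.png

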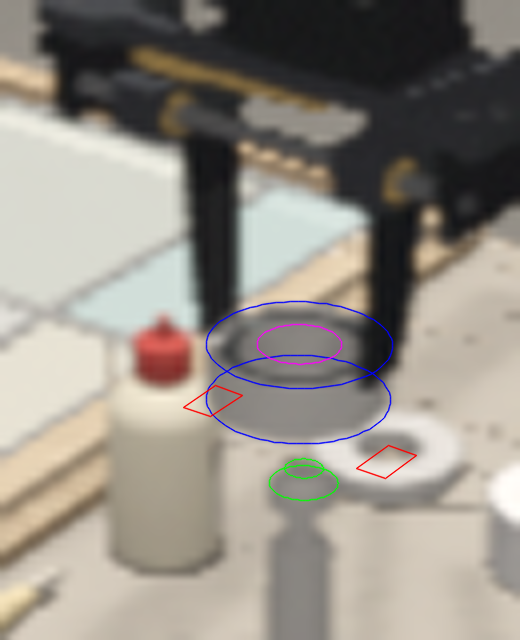

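Emit:
send_rows(plan="-1.7 -1 0 0 50; 0 0 0 0 50; 0 0 12 0 50; 0 0 12 0 50; 0 0 8 0 50; 0 0 0 0 50; 0 0 0 0 50")

```text
t: 11.4
eef_pos: [521.7, -46.3, 90.3]
tcp_rot: [3.133, 0.001, 1.564]
ft_force: [-0.2, 0.3, -2.7]
opening: 0.676
```

Emit:
send_rows(plan="0 0 6 0 50; 0 0 6 0 50; 0 0 8 0 50; 0 0 8 0 50; 0 0 0 0 50; 0 0 0 0 50")

```text
t: 12.0
eef_pos: [522.2, -46.3, 59.9]
tcp_rot: [3.133, 0.002, 1.564]
ft_force: [-0.5, 0.5, -0.8]
opening: 0.679
```

```bash
python3 v4.py pics/f 13.3 33 22
```

```text
[522.1 -46.4  59.9] 0.6807419986439435 [3.133e+00 2.000e-03 1.564e+00] [ 0.001 -0.007 -0.004  0.001  0.003  0.001] [ 0.5  0.1 -3.1]
[522.2 -46.4  60.2] 0.6754794078908037 [3.132e+00 2.000e-03 1.564e+00] [ 0.002 -0.006 -0.003 -0.002 -0.001 -0.   ] [-0.   0.5 -0.8]
```

View pics/f_s.png

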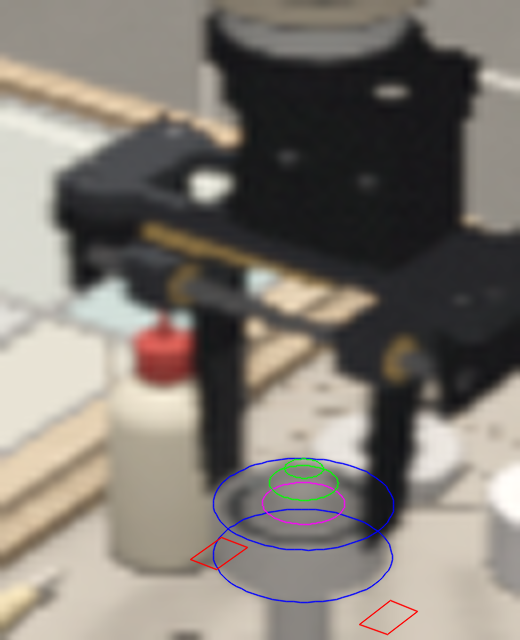

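Emit:
send_rows(plan="0 0 8 0 50; 0 0 6 0 50; 0 0 0 0 50; 0 0 0 0 70; 0 0 0 0 80; 0 0 0 0 84; 0 0 0 0 84; 0 0 0 0 84")

```text
t: 12.9
eef_pos: [523.3, -46.6, 46.1]
tcp_rot: [3.13, 0.002, 1.564]
ft_force: [-0.7, 0.4, -0.6]
opening: 0.88
```

```bash
python3 - <<'E'
from v3 import *
go("pics/g.png",(245,165,320,245),[(circ(522,-46,33,38),(0,255,0)),(circ(522,-46,33,16),(0,255,0))],s=7)
E
```

```text
[523.3 -46.6  46.1] 0.8814445739683388 [3.130e+00 2.000e-03 1.564e+00] [ 0.     0.002 -0.     0.     0.001 -0.   ] [ 0.1 -0.1  0.4]
```

View pics/g.png

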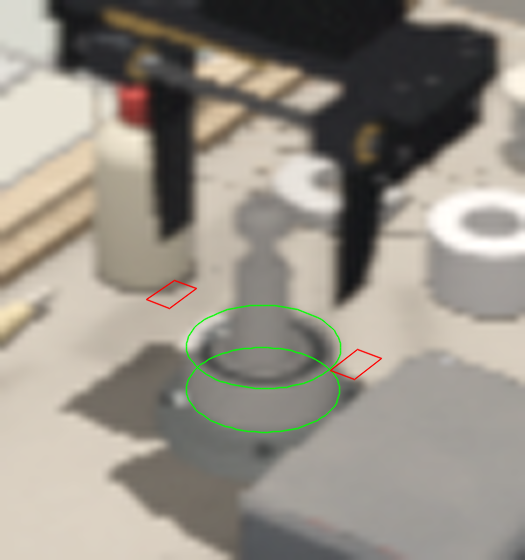

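Bearing is seated flat round the shaft (its outline matches the predicted seated circles). On to the spacer.

Emit:
send_rows(plan="0 0 -30 0 84; 0 0 -40 0 84; 0 0 -30 0 84; 0 0 0 0 84; -30 -5 0 0 90; -40 -6 0 0 90; -40 -6 0 0 90; -34 -5 0 0 90")

```text
t: 13.75
eef_pos: [498.3, -190.7, 148.1]
tcp_rot: [3.131, 0.001, 1.571]
ft_force: [-0.2, 0.8, 0.5]
opening: 0.948
```

Emit:
send_rows(plan="0 0 0 0.14 90; 0 0 0 0.14 90; 0 0 0 0.14 90; 0 0 0 0.14 90; 0 0 0 0.14 90; 0 0 0 0.14 90; 0 0 0 0.14 90; 0 0 0 0.14 90")

```text
t: 14.55
eef_pos: [494.7, -195.0, 140.6]
tcp_rot: [-3.141, -0.004, 0.403]
ft_force: [-0.2, 0.1, 0.4]
opening: 0.947
```

Emit:
send_rows(plan="0 0 0 0.14 90; 0 0 0 0.14 90; 0 0 0 0.1 90; 0 0 0 0 90; 0 0 0 0 90")

```text
t: 15.05
eef_pos: [493.2, -194.3, 136.6]
tcp_rot: [-3.137, 0.001, 0.007]
ft_force: [-0.4, 0.6, -0.2]
opening: 0.945
```

Emit:
send_rows(plan="7 8 20 0 80; 0 0 40 0 80; 0 0 35 0 80; 0 0 15 0 80; 0 0 0 0 80; 0 0 0 0 80")

```text
t: 15.65
eef_pos: [500.9, -202.3, 22.6]
tcp_rot: [-3.138, -0.001, 0.023]
ft_force: [-0.6, 0.4, -0.3]
opening: 0.84
```

```bash
python3 - <<'E'
from v3 import *
go("pics/i.png",(275,150,345,225),[(circ(500.5,-202.3,30,34),(0,255,0)),(circ(500.5,-202.3,30,0),(0,255,0))],s=7)
E
```

```text
[ 501.  -202.3   22.9] 0.846139074174119 [-3.138e+00 -1.000e-03  2.300e-02] [-0.    -0.016 -0.006  0.001  0.002  0.011] [-0.1 -0.2  1. ]
```

View pics/i.png

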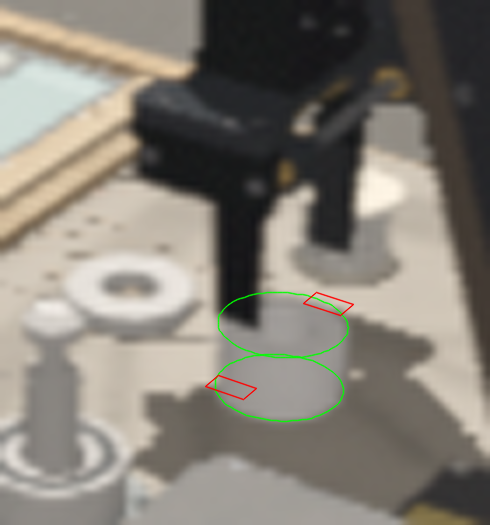

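Emit:
send_rows(plan="0 0 15 0 80; 0 0 11 0 75; 0 0 0 0 60; 0 0 0 0 50; 0 0 0 0 50; 0 0 0 0 45; 0 0 0 0 45; 0 0 0 0 45")

```text
t: 16.5
eef_pos: [503.4, -202.4, 3.0]
tcp_rot: [-3.142, -0.008, 0.025]
ft_force: [0.0, 0.0, -0.5]
opening: 0.475
```

Emit:
send_rows(plan="0 0 -8 0 45; 0 0 -25 0 45; 0 0 -40 0 45; 0 0 -40 0 45; 0 0 -30 0 45; 0 0 0 0 45; 0 0 0 0 45")

```text
t: 17.2
eef_pos: [502.5, -203.5, 155.2]
tcp_rot: [3.139, -0.011, 0.026]
ft_force: [-0.6, 0.4, 0.0]
opening: 0.474
```

```bash
python3 - <<'E'
from v3 import *
st=env.state();x,y,z=st["eef_pos"]
go("pics/j.png",(275,110,345,205),[(circ(x,y,30,z+3),(0,255,0)),(circ(x,y,30,z+37),(0,255,0))],s=6)
E
```

```text
[ 502.6 -203.6  155.1] 0.47197435495535495 [ 3.139 -0.011  0.025] [-0.001  0.023  0.009  0.003 -0.008  0.001] [ 0.4  0.  -0.1]
```

View pics/j.png

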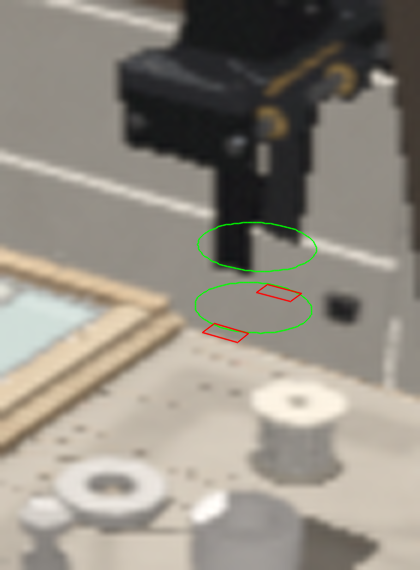

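The fingers closed above the spacer: the real tips sit roughly 30–35 mm above the reported TCP. Going lower this time.

Emit:
send_rows(plan="-2 -1 0 0 80; 0 0 30 0 80; 0 0 40 0 80; 0 0 35 0 80; 0 0 20 0 80; 0 0 0 0 80; 0 0 0 0 80")

```text
t: 17.95
eef_pos: [498.8, -201.5, 21.2]
tcp_rot: [-3.14, -0.004, 0.025]
ft_force: [-0.4, 0.5, 0.2]
opening: 0.84
```

```bash
python3 - <<'E'
from v3 import *
go("pics/k.png",(275,150,345,225),[(circ(500.5,-202.3,30,34),(0,255,0)),(circ(500.5,-202.3,30,0),(0,255,0))],s=7)
E
```

```text
[ 498.8 -201.5   21.5] 0.8412241805147406 [-3.14  -0.004  0.025] [ 0.002 -0.023 -0.006 -0.001  0.002 -0.001] [ 0.6 -0.8  0.3]
```

View pics/k.png

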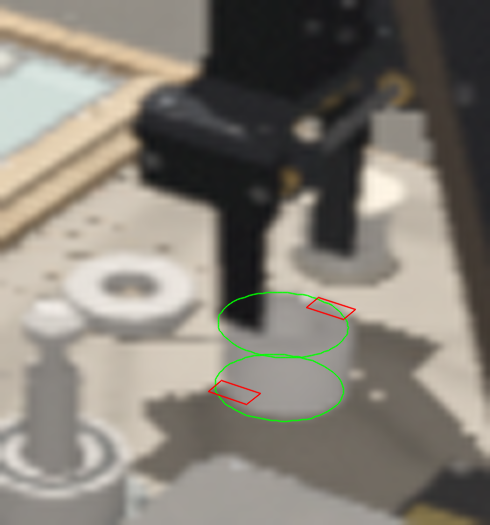

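Emit:
send_rows(plan="0 0 15 0 80; 0 0 15 0 80; 0 0 8 0 80; 0 0 0 0 80; 0 0 0 0 80")

```text
t: 18.5
eef_pos: [501.5, -202.8, -12.4]
tcp_rot: [3.139, -0.011, 0.026]
ft_force: [0.6, -0.1, 0.4]
opening: 0.842
```

```bash
python3 - <<'E'
from v3 import *
go("pics/l.png",(275,150,345,225),[(circ(500.5,-202.3,30,34),(0,255,0)),(circ(500.5,-202.3,30,0),(0,255,0))],s=7)
E
```

```text
[ 501.6 -202.9  -12.3] 0.8434531579500134 [ 3.139 -0.011  0.026] [-0.002  0.     0.001 -0.001 -0.004 -0.001] [-1.   0.3 -0.7]
```

View pics/l.png

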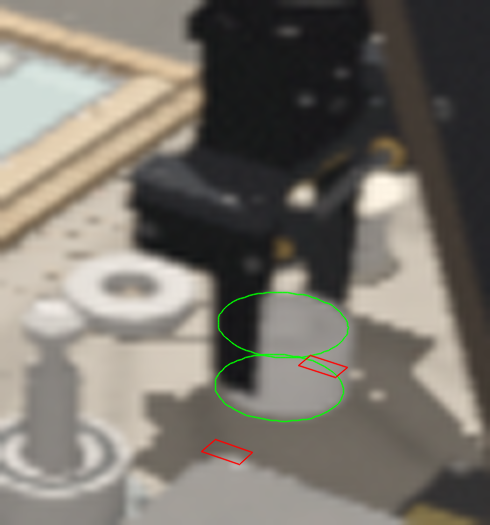

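Emit:
send_rows(plan="0 0 0 0 60; 0 0 0 0 45; 0 0 0 0 45; 0 0 0 0 45; 0 0 0 0 45; 0 0 -8 0 45; 0 0 -25 0 45; 0 0 -40 0 45")

```text
t: 19.35
eef_pos: [498.7, -201.6, 60.5]
tcp_rot: [-3.141, -0.004, 0.025]
ft_force: [0.4, -0.7, -2.4]
opening: 0.616
```

Emit:
send_rows(plan="0 0 -40 0 45; 0 0 -10 0 45; 0 0 0 0 45; 0 0 0 0 45")

```text
t: 19.75
eef_pos: [499.1, -201.9, 116.5]
tcp_rot: [3.14, -0.009, 0.026]
ft_force: [-0.1, 0.4, -2.2]
opening: 0.618
```

```bash
python3 - <<'E'
from v3 import *
st=env.state();x,y,z=st["eef_pos"]
go("pics/m.png",(275,120,345,205),[(circ(x,y,30,z+12.4),(0,255,0)),(circ(x,y,30,z+46.4),(0,255,0))],s=7)
E
```

```text
[ 498.9 -201.8  116.1] 0.6183079828044559 [ 3.14  -0.009  0.026] [-0.001  0.017  0.001  0.001  0.001 -0.001] [ 0.6 -0.6 -2.1]
```

View pics/m.png

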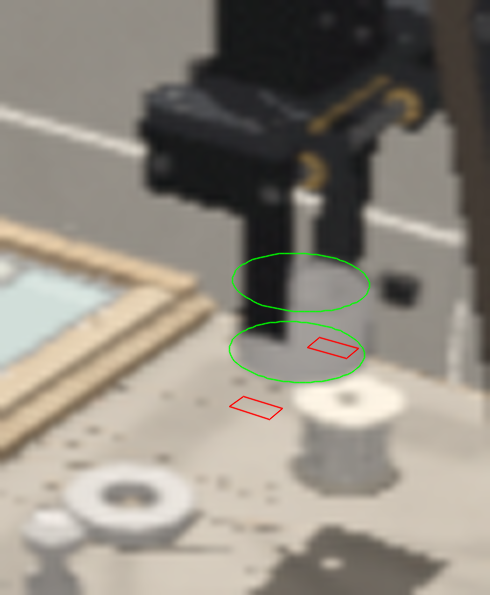

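Emit:
send_rows(plan="3 -10 -14 0 45; 6 -35 0 0 45; 7 -40 0 0 45; 6 -35 0 0 45; 3 -18 0 0 45; 1 -6 0 0 45; 0 0 0 0 45; 0 0 0 0 45")

```text
t: 20.6
eef_pos: [517.5, -52.5, 118.9]
tcp_rot: [-3.137, 0.01, 0.023]
ft_force: [0.2, -0.8, -2.0]
opening: 0.618
```

```bash
python3 v4.py pics/n 12.4 30 34
```

```text
[517.5 -52.7 118.9] 0.6191250257775993 [-3.137  0.01   0.023] [-0.009 -0.009 -0.004  0.001  0.005  0.002] [-0.3 -1.5 -1.8]
[517.6 -52.9 119.2] 0.6177481693030582 [-3.137  0.009  0.022] [-0.003 -0.008 -0.004  0.001  0.003  0.004] [ 0.2  0.4 -2. ]
```

View pics/n_s.png

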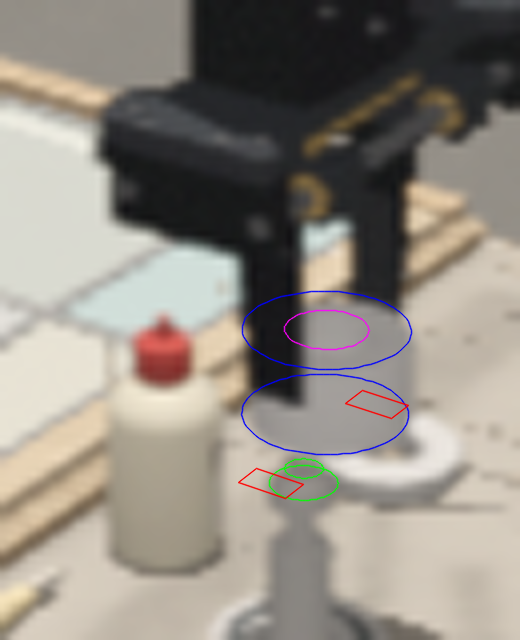

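Emit:
send_rows(plan="5.2 -6 0 0 45; 0 0 0 0 45; 0 0 0 0 45; 0 0 0 0 45")

```text
t: 21.1
eef_pos: [523.2, -48.3, 119.2]
tcp_rot: [-3.137, 0.009, 0.019]
ft_force: [0.1, -0.2, -2.2]
opening: 0.617
```

Emit:
send_rows(plan="0 -2 0 0 45; 0 0 0 0 45; 0 0 10 0 45; 0 0 10 0 45; 0 0 6 0 45; 0 0 0 0 45; 0 0 0 0 45")

```text
t: 21.8
eef_pos: [522.5, -46.1, 90.3]
tcp_rot: [-3.137, 0.01, 0.019]
ft_force: [0.8, 0.8, -1.1]
opening: 0.62
```

```bash
python3 v4.py pics/o 12.4 30 34
```

```text
[522.5 -46.1  90.3] 0.6203070174290863 [-3.137  0.01   0.019] [-0.001 -0.008 -0.003  0.001  0.004 -0.002] [ 0.2  0.5 -2.9]
[522.6 -46.1  90.5] 0.6164938888806492 [-3.137  0.009  0.019] [-0.001 -0.008 -0.002 -0.002  0.004  0.002] [ 0.5  0.6 -1.4]
```

View pics/o_s.png

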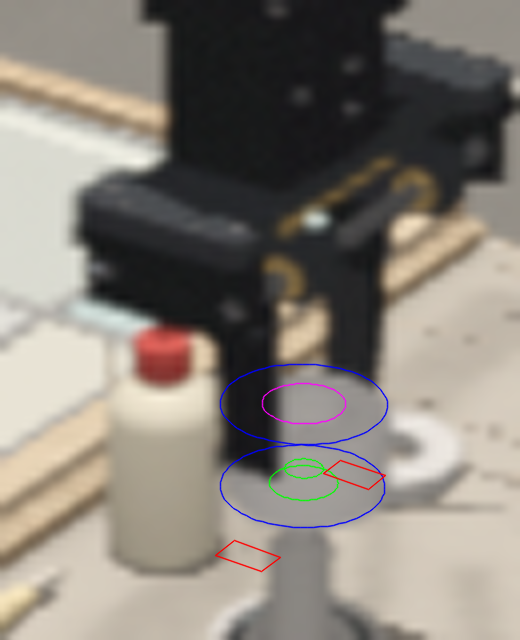

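Emit:
send_rows(plan="0 0 7 0 45; 0 0 8 0 45; 0 0 9 0 45; 0 0 9 0 45; 0 0 6 0 45; 0 0 0 0 45; 0 0 0 0 45")

```text
t: 22.6
eef_pos: [522.4, -46.0, 47.9]
tcp_rot: [-3.137, 0.009, 0.019]
ft_force: [1.6, 0.6, -0.4]
opening: 0.619
```

Emit:
send_rows(plan="0 0 0 0 62; 0 0 0 0 72; 0 0 0 0 78; 0 0 0 0 78; 0 0 0 0 78; 0 0 0 0 78")

```text
t: 23.2
eef_pos: [523.2, -46.1, 49.4]
tcp_rot: [-3.138, 0.006, 0.019]
ft_force: [-0.3, -0.2, -0.6]
opening: 0.823
```

```bash
python3 - <<'E'
from v3 import *
go("pics/q.png",(245,165,320,245),[(circ(522,-46,30,38),(0,255,0)),(circ(522,-46,30,72),(0,255,0))],s=7)
E
```

```text
[523.2 -46.1  49.4] 0.8170493500951275 [-3.138  0.006  0.019] [ 0.001  0.    -0.     0.002 -0.    -0.001] [ 0.6 -0.  -0.3]
```

View pics/q.png

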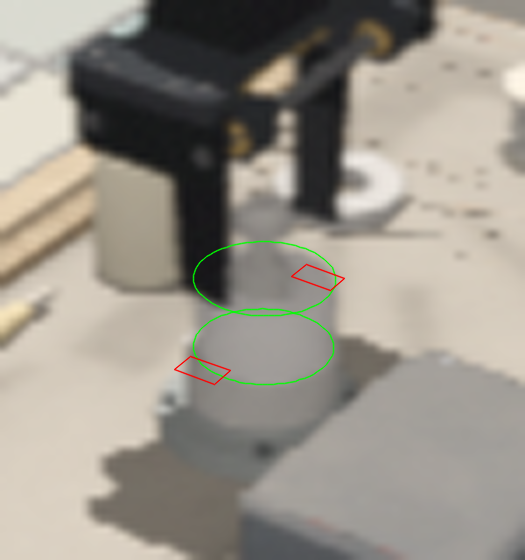

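Spacer is seated (rim matches the predicted circle). Next the washer, with the jaws along world x to keep the body away from the bottle.

Emit:
send_rows(plan="0 0 -30 0 78; 0 0 -40 0 78; 0 0 -30 0 78; 0 0 0 0 78; 14 35 0 0 84; 16 40 0 0 84; 16 40 0 0 84; 14 36 0 0 84")

```text
t: 24.05
eef_pos: [586.6, -196.6, 150.0]
tcp_rot: [-3.136, 0.009, 0.025]
ft_force: [1.1, 0.4, -0.4]
opening: 0.884
```

Emit:
send_rows(plan="8 20 0 -0.14 84; 0 0 0 -0.14 84; 0 0 0 -0.14 84; 0 0 0 -0.14 84; 0 0 0 -0.14 84; 0 0 0 -0.14 84; 0 0 0 -0.14 84; 0 0 0 -0.14 84")

```text
t: 24.85
eef_pos: [593.6, -222.4, 138.7]
tcp_rot: [-3.12, -0.001, 1.181]
ft_force: [-0.3, 0.2, -0.0]
opening: 0.885
```

Emit:
send_rows(plan="0 0 0 -0.14 84; 0 0 0 -0.14 84; 0 0 0 -0.1 84; 0 0 0 0 84; 0 0 0 0 84")

```text
t: 25.35
eef_pos: [591.8, -221.6, 133.1]
tcp_rot: [-3.116, -0.013, 1.578]
ft_force: [-0.1, -0.8, 0.2]
opening: 0.886
```

Emit:
send_rows(plan="-5 6 20 0 84; 0 0 35 0 84; 0 0 35 0 84; 0 0 20 0 84; 0 0 0 0 84; 0 0 0 0 84")

```text
t: 25.95
eef_pos: [595.6, -225.5, 18.8]
tcp_rot: [-3.117, -0.012, 1.561]
ft_force: [-0.7, -0.5, -0.9]
opening: 0.883
```

```bash
python3 - <<'E'
from v3 import *
go("pics/r.png",(260,145,320,215),[(circ(598.3,-226.4,32,12),(0,255,0)),(circ(598.3,-226.4,32,0),(0,255,0))],s=8)
E
```

```text
[ 595.6 -225.5   19. ] 0.8839808977283571 [-3.118 -0.012  1.562] [ 0.001 -0.017 -0.005  0.001  0.001 -0.012] [ 0.6  0.6 -0.2]
```

View pics/r.png

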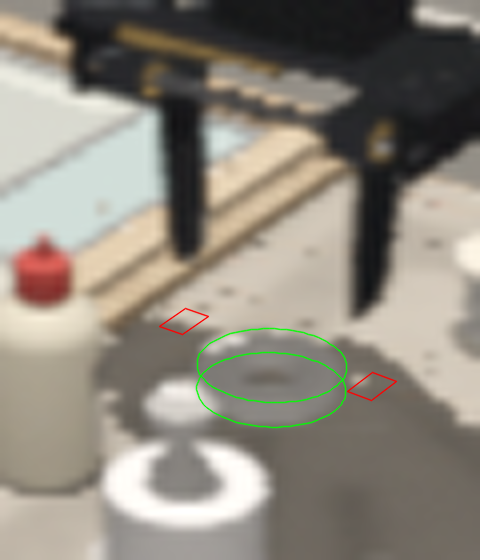

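Emit:
send_rows(plan="-1 2.5 15 0 80; 0 0 12 0 80; 0 0 8 0 80; 0 0 4 0 80; 0 0 0 0 80; 0 0 0 0 80")

```text
t: 26.6
eef_pos: [598.8, -226.8, -20.6]
tcp_rot: [-3.122, -0.01, 1.56]
ft_force: [-0.6, -0.6, -0.6]
opening: 0.842
```

```bash
python3 - <<'E'
from v3 import *
go("pics/s.png",(260,145,320,215),[(circ(598.3,-226.4,32,12),(0,255,0)),(circ(598.3,-226.4,32,0),(0,255,0))],s=8)
E
```

```text
[ 598.8 -226.8  -20.6] 0.8442533681827006 [-3.122 -0.01   1.56 ] [ 0.    -0.006 -0.001 -0.001  0.001  0.   ] [-0.3 -0.7 -0. ]
```

View pics/s.png

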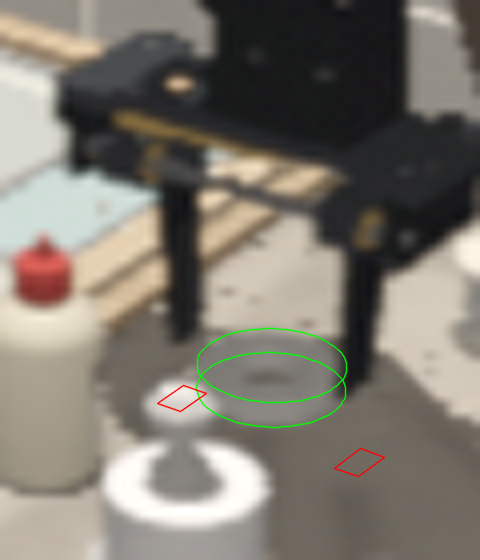

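Emit:
send_rows(plan="0 0 4 0 78; 0 0 3 0 76; 0 0 0 0 76; 0 0 0 0 76")

```text
t: 27.05
eef_pos: [599.1, -226.9, -27.3]
tcp_rot: [-3.123, -0.009, 1.56]
ft_force: [1.2, -0.9, 0.6]
opening: 0.802
```

Emit:
send_rows(plan="0 0 0 0 64; 0 0 0 0 50; 0 0 0 0 50; 0 0 0 0 50; 0 0 0 0 50; 0 0 0 0 50")

```text
t: 27.65
eef_pos: [599.0, -226.9, -27.2]
tcp_rot: [-3.123, -0.009, 1.56]
ft_force: [-0.4, 1.1, -0.2]
opening: 0.667
```

```bash
python3 - <<'E'
from v3 import *
go("pics/t.png",(260,145,320,215),[],s=8)
E
```

```text
[ 599.1 -226.9  -27.2] 0.6624877265176267 [-3.123 -0.009  1.56 ] [ 0.001 -0.     0.     0.001 -0.002 -0.001] [ 0.2 -0.1 -0.2]
```

View pics/t.png

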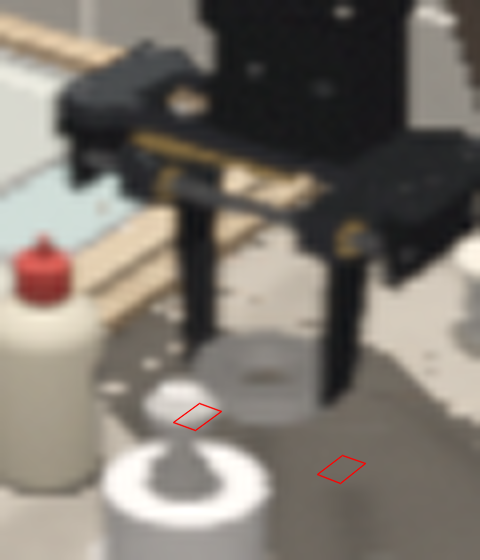

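Emit:
send_rows(plan="0 0 -8 0 50; 0 0 -25 0 50; 0 0 -40 0 50; 0 0 -40 0 50; 0 0 -20 0 50; 0 0 0 0 50; 0 0 0 0 50")

```text
t: 28.4
eef_pos: [600.8, -227.8, 112.0]
tcp_rot: [-3.121, -0.01, 1.56]
ft_force: [-0.2, 0.5, -1.3]
opening: 0.665
```

```bash
python3 - <<'E'
from v3 import *
st=env.state();x,y,z=st["eef_pos"]
go("pics/u.png",(260,115,320,190),[(circ(x,y,32,z+27.2),(0,255,0)),(circ(x,y,32,z+39.2),(0,255,0)),(circ(x,y,15,z+39.2),(0,255,0))],s=8)
E
```

```text
[ 600.8 -227.8  111.8] 0.6657901100383854 [-3.121 -0.01   1.56 ] [-0.001  0.017  0.005 -0.    -0.002 -0.001] [ 0.1  0.6 -0.5]
```

View pics/u.png

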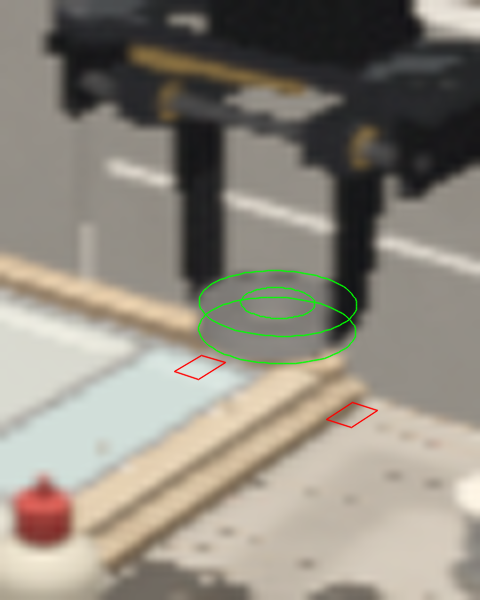

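Emit:
send_rows(plan="15 -6 -10 0 50; 35 -15 0 0 50; 40 -18 0 0 50; 40 -18 0 0 50; 25 -11 0 0 50; 12 -5 0 0 50; 4 -2 0 0 50; 0 0 0 0 50")

```text
t: 29.25
eef_pos: [519.6, -46.2, 120.4]
tcp_rot: [-3.109, -0.014, 1.559]
ft_force: [-0.9, -0.8, -1.2]
opening: 0.669
```

Emit:
send_rows(plan="0 0 0 0 50; 0 0 0 0 50")

```text
t: 29.45
eef_pos: [520.4, -47.6, 120.1]
tcp_rot: [-3.109, -0.014, 1.558]
ft_force: [0.5, -0.4, -0.8]
opening: 0.664
```

```bash
cat > v5.py <<'E'
import sys
from v3 import *
from scipy.spatial.transform import Rotation as Rn
b,r,h=map(float,sys.argv[2:5]); st=env.state(); T=st["eef_pos"]; R=Rn.from_euler("xyz",st["tcp_rot"]).as_matrix()
def ring(r,k): # k behind TCP
    c=circ(0,0,r,0); return T+(c-[0,0,k])@R.T
print("ring centre",(T-R[:,2]*(b+h/2)).round(2),"zaxis",R[:,2].round(3))
ex=[(ring(r,b),(255,0,0)),(ring(r,b+h),(255,0,0)),(ring(15,b+h),(255,0,255)),(circ(522,-46,7,110),(0,255,0)),(circ(522,-46,12.5,104),(0,255,0))]
go(sys.argv[1]+"_s.png",(245,135,310,215),ex,s=8)
E
python3 v5.py pics/w 27.2 32 12
```

```text
ring centre [521.46 -48.09 153.25] zaxis [-0.032  0.014 -0.999]
[520.4 -47.7 120. ] 0.6681541681395013 [-3.109 -0.014  1.558] [ 0.    -0.001  0.002  0.001  0.     0.001] [ 0.5 -0.3 -0.7]
```

View pics/w_s.png

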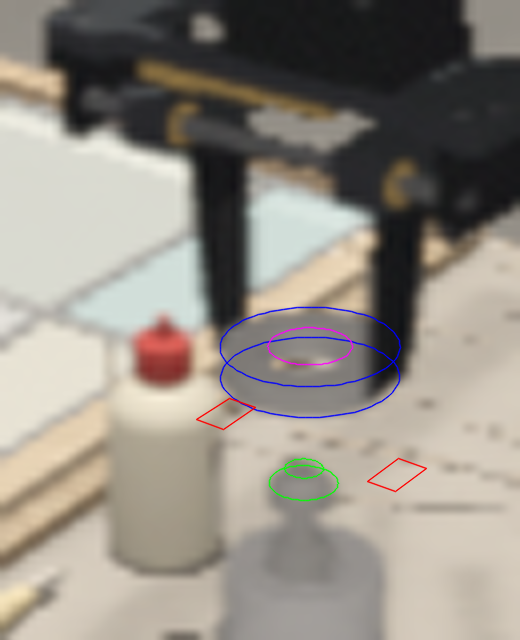

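Emit:
send_rows(plan="1.6 0.4 0 0 50; 0 0 0 0 50; 0 0.3 12 0 50; 0 0.3 12 0 50; 0 0.3 8 0 50; 0 0 0 0 50; 0 0 0 0 50")

```text
t: 30.2
eef_pos: [520.7, -47.0, 83.8]
tcp_rot: [-3.108, -0.014, 1.556]
ft_force: [-0.4, 0.1, -0.6]
opening: 0.664
```

```bash
python3 v5.py pics/x 27.2 32 12
```

```text
ring centre [521.83 -47.45 116.99] zaxis [-0.034  0.015 -0.999]
[520.7 -47.   83.9] 0.6682197019547259 [-3.108 -0.014  1.556] [ 0.001 -0.01  -0.005 -0.001  0.005  0.001] [-0.4  0.5 -1. ]
```

View pics/x_s.png

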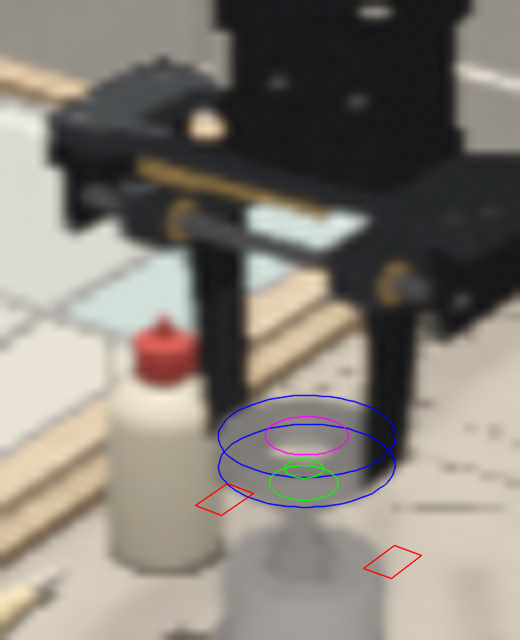

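Emit:
send_rows(plan="1 0.2 0 0 50; 0 0.2 5 0 50; 0 0.2 5 0 50; 0 0.2 6 0 50; 0 0.2 6 0 50; 0 0.2 6 0 50; 0 0 0 0 50; 0 0 0 0 50")

```text
t: 31.05
eef_pos: [521.3, -45.4, 53.8]
tcp_rot: [-3.109, -0.014, 1.556]
ft_force: [0.2, 1.4, -1.4]
opening: 0.668
```

```bash
python3 v5.py pics/y 27.2 32 12
```

```text
ring centre [522.38 -45.92  86.98] zaxis [-0.033  0.014 -0.999]
[521.3 -45.4  53.8] 0.6611483130282172 [-3.109 -0.014  1.556] [ 0.001 -0.006 -0.002  0.002  0.002 -0.001] [ 1.  -0.2 -1.7]
```

View pics/y_s.png

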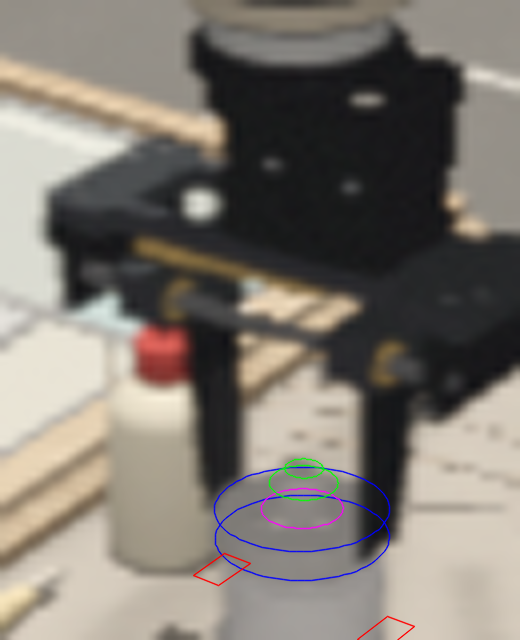

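Emit:
send_rows(plan="0 0.1 4 0 50; 0 0.1 3 0 50; 0 0 0 0 50; 0 0 0 0 64; 0 0 0 0 72; 0 0 0 0 78; 0 0 0 0 78; 0 0 0 0 78")

```text
t: 31.9
eef_pos: [521.9, -45.5, 47.2]
tcp_rot: [-3.11, -0.013, 1.556]
ft_force: [0.2, -0.2, 0.3]
opening: 0.819
```

```bash
python3 - <<'E'
from v3 import *
go("pics/z.png",(245,155,320,240),[(circ(522,-46,32,72),(0,255,0)),(circ(522,-46,32,84),(0,255,0))],s=7)
E
```

```text
[521.9 -45.5  47.2] 0.8174979901735038 [-3.11  -0.013  1.556] [ 0.     0.     0.     0.002  0.002 -0.001] [-0.2 -0.7 -0.2]
```

View pics/z.png

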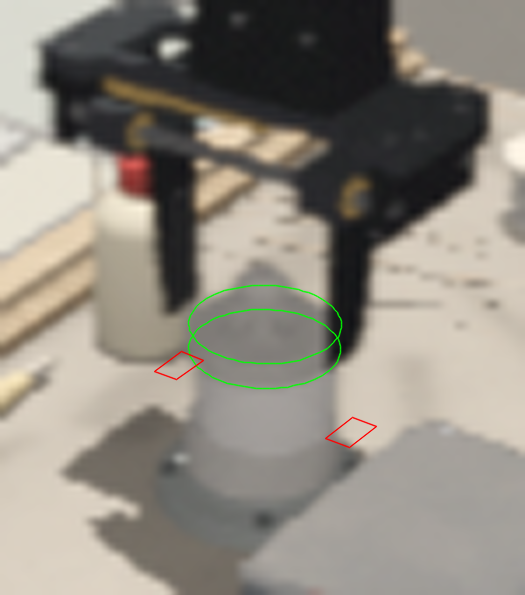

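Emit:
send_rows(plan="0 0 -30 0 78; 0 0 -40 0 78; 0 0 -25 0 78; 0 0 0 0 78; 35 -9 0 0 78; 45 -11 0 0 78; 45 -12 0 0 78; 45 -12 0 0 78")

```text
t: 32.75
eef_pos: [483.1, 124.3, 146.6]
tcp_rot: [-3.109, -0.013, 1.547]
ft_force: [1.0, -0.7, 0.3]
opening: 0.82
```

Emit:
send_rows(plan="40 -10 0 0 60; 18 -4 0 0.1 60; 0 0 0 0.14 60; 0 0 0 0.14 60; 0 0 0 0.14 60; 0 0 0 0.14 60; 0 0 0 0.14 60; 0 0 0 0.14 60")

```text
t: 33.55
eef_pos: [464.0, 190.4, 141.0]
tcp_rot: [-3.109, 0.028, 0.581]
ft_force: [0.1, 0.7, -0.7]
opening: 0.634
```

Emit:
send_rows(plan="0 0 0 0.14 60; 0 0 0 0.14 60; 0 0 0 0.14 60; 0 0 0 0.1 60; 0 0 0 0 60; 0 0 0 0 60")

```text
t: 34.15
eef_pos: [461.7, 189.8, 136.0]
tcp_rot: [-3.13, 0.047, 0.038]
ft_force: [0.1, -0.3, 0.5]
opening: 0.633
```

```bash
cat > v6.py <<'E'
import sys
from v3 import *
K=(492,192,.05)
ol=np.array([[-35,-28,8],[30,-28,8],[30,-12,8],[20,-8,8],[-8,-8,8],[-8,8,8],[20,8,8],[30,12,8],[30,28,8],[-35,28,8],[-35,-28,8]],float)
tb=np.array([[-37,-13,45],[-23,-13,45],[-23,13,45],[-37,13,45],[-37,-13,45]],float)
ex=[(place([ol],*K)[0],(0,255,0)),(place([tb],*K)[0],(0,255,0))]
go(sys.argv[1]+"_s.png",(195,200,285,295),ex,s=6)
p=eyes.read_camera("scene")
cv2.imwrite(sys.argv[1]+"_st.png",overlay(p,[(circ(522,-46,32,72),(0,255,0)),(circ(522,-46,32,84),(0,255,0)),(circ(522,-46,12.5,97),(255,0,0))],(245,165,310,240),None,s=8))
E
python3 v6.py pics/aa
```

```text
[461.7 189.8 136. ] 0.631420393968942 [-3.13   0.047  0.038] [ 0.001 -0.004 -0.006 -0.     0.006  0.003] [-0.1  0.5  0.7]
```

View pics/aa_s.png

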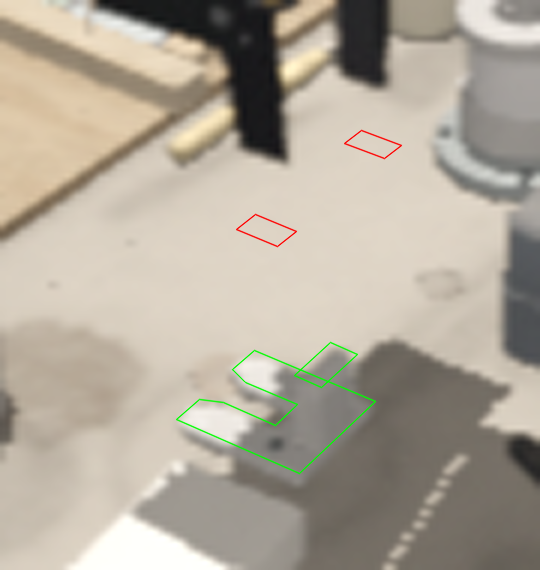

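View pics/aa_st.png

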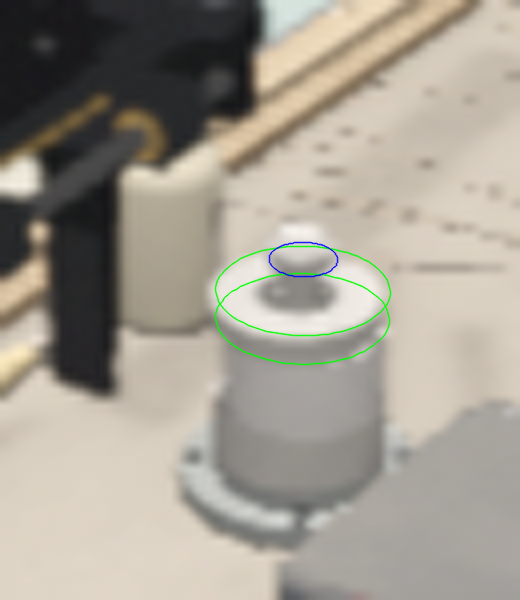

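Emit:
send_rows(plan="1 0 20 0 60; 1.5 0 35 0 60; 1.5 0 30 0 60; 1 0 15 0 60; 0 0 0 0 60; 0 0 0 0 60")

```text
t: 34.85
eef_pos: [463.3, 191.4, 33.6]
tcp_rot: [-3.128, 0.043, 0.049]
ft_force: [-0.2, 0.3, 1.1]
opening: 0.63
```

```bash
python3 v6.py pics/ab
```

```text
[463.4 191.4  33.8] 0.6319738654711345 [-3.128  0.043  0.048] [-0.001 -0.014 -0.003 -0.002 -0.001  0.006] [ 0.2 -0.4 -0.3]
```

View pics/ab_s.png

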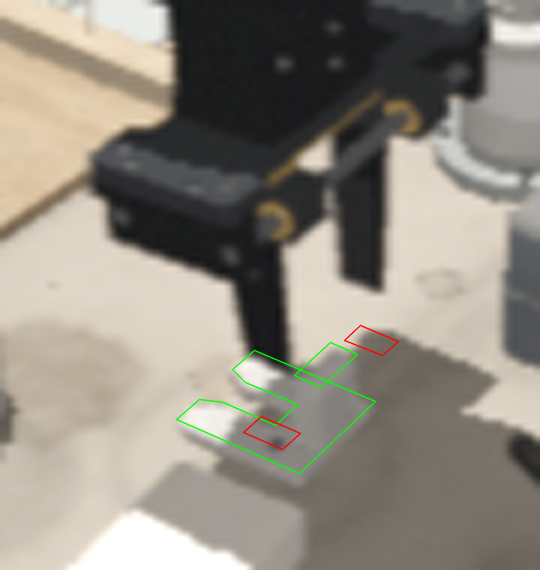

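Emit:
send_rows(plan="-0.5 0 15 0 55; 0 0 15 0 55; 0 0 10 0 50; 0 0 2 0 50; 0 0 0 0 50; 0 0 0 0 50")

```text
t: 35.55
eef_pos: [464.5, 192.8, -4.0]
tcp_rot: [-3.126, 0.033, 0.05]
ft_force: [-0.4, -0.2, -0.2]
opening: 0.527
```

```bash
python3 v6.py pics/ac
```

```text
[464.5 192.8  -4. ] 0.5271710745240491 [-3.126  0.033  0.05 ] [-0.001  0.     0.001 -0.001 -0.005  0.001] [ 0.6  0.8 -0.4]
```

View pics/ac_s.png

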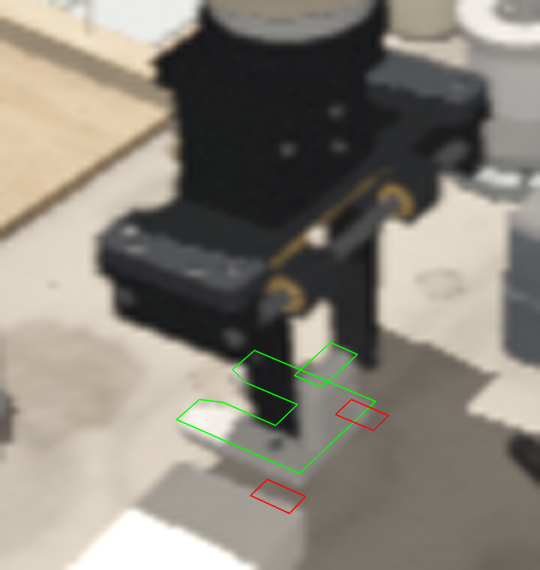

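Emit:
send_rows(plan="-4 1.5 0 0 50; 0 0 3 0 50; 0 0 0 0 40; 0 0 0 0 25; 0 0 0 0 15; 0 0 0 0 12; 0 0 0 0 12; 0 0 0 0 12")

```text
t: 36.45
eef_pos: [460.4, 191.0, -6.3]
tcp_rot: [-3.126, 0.032, 0.05]
ft_force: [-0.5, -0.3, 0.7]
opening: 0.271
```

```bash
python3 v6.py pics/ad
```

```text
[460.4 191.   -6.4] 0.2690546641240972 [-3.126  0.032  0.05 ] [-0.002 -0.     0.001 -0.001 -0.    -0.   ] [-0.6 -0.2 -0.1]
```

View pics/ad_s.png

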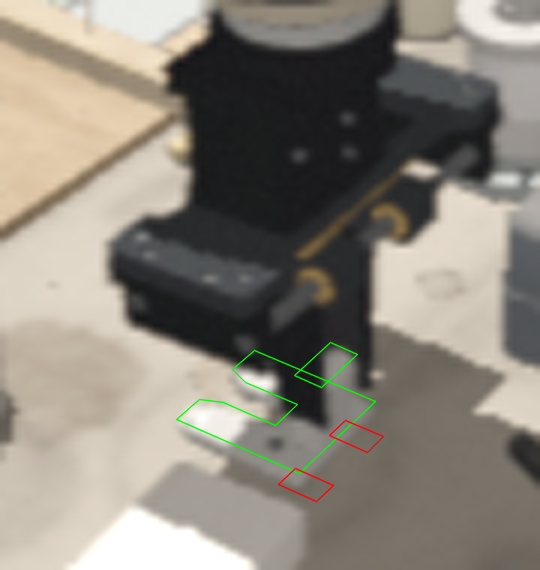

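Emit:
send_rows(plan="0 0 -6 0 12; 0 0 -20 0 12; 0 0 -35 0 12; 0 0 -35 0 12; 0 0 -20 0 12; 0 0 0 0 12; 0 0 0 0 12")

```text
t: 37.25
eef_pos: [463.2, 189.1, 114.1]
tcp_rot: [-3.127, 0.034, 0.05]
ft_force: [0.8, -1.3, -1.4]
opening: 0.27
```

```bash
cat > v7.py <<'E'
import sys
from v3 import *
from scipy.spatial.transform import Rotation as Rn
Rg=Rn.from_euler("xyz",[-3.126,.032,.05]).as_matrix(); Tg=np.array([460.4,191.,-6.35])
Ks=np.array([float(a) for a in sys.argv[3:6]]) # keeper slot pose at grasp x y yaw
st=env.state(); T=st["eef_pos"]; R=Rn.from_euler("xyz",st["tcp_rot"]).as_matrix()
def mv(P): return T+(P-Tg)@Rg@R.T
ol=np.array([[-35,-28,8],[30,-28,8],[30,-12,8],[20,-8,8],[-8,-8,8],[-8,8,8],[20,8,8],[30,12,8],[30,28,8],[-35,28,8],[-35,-28,8]],float)
tb=np.array([[-37,-13,45],[-23,-13,45],[-23,13,45],[-37,13,45],[-37,-13,45]],float)
ex=[(mv(place([q],*Ks)[0]),(0,255,0)) for q in(ol,tb)]
s=mv(place([np.array([[0,0,0.],[30,0,0],[-35,0,0],[0,28,0],[0,-28,0]])],*Ks)[0])
print("slot",s[0].round(1),"front z",s[1,2].round(1),"rear z",s[2,2].round(1),"l/r z",s[3:,2].round(1),"yaw",np.arctan2(*(s[1]-s[0])[[1,0]]).round(3))
ex+=[(circ(522,-46,7,110),(0,255,0)),(circ(522,-46,12.5,104),(255,0,0)),(circ(522,-46,12.5,97),(255,0,0))]
go(sys.argv[1],eval(sys.argv[2]),ex,s=7)
E
python3 v7.py pics/ae.png "(185,165,275,250)" 491 191.5 .05
```

```text
slot [493.8 189.6 120.4] front z 120.3 rear z 120.5 l/r z [120.4 120.4] yaw 0.05
[463.1 189.1 113.9] 0.27210975925029557 [-3.127  0.035  0.05 ] [ 0.     0.017  0.005  0.001 -0.003  0.   ] [-0.5  0.  -0.8]
```

View pics/ae.png

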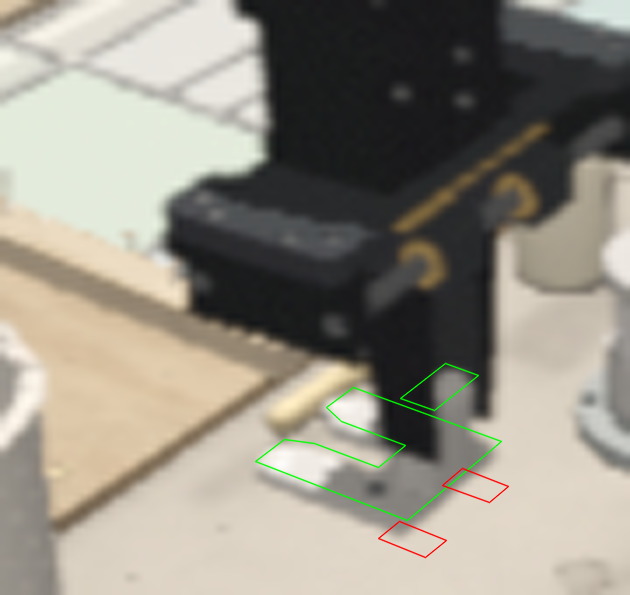

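Emit:
send_rows(plan="-5 20 0 0 12; -8 38 0 0 12; -8 42 0 0 12; -8 42 0 0 12; -8 40 0 0 12; -4 24 0 0 12; -2 12 0 0 12; 0 4 0 0 12")

```text
t: 38.1
eef_pos: [425.2, -41.4, 102.1]
tcp_rot: [-3.124, 0.051, 0.053]
ft_force: [0.2, -0.2, -2.2]
opening: 0.269
```

Emit:
send_rows(plan="0 0 0 0 12; 0 0 0 0 12; 0 0 0 0 12")

```text
t: 38.4
eef_pos: [424.6, -40.4, 100.5]
tcp_rot: [-3.123, 0.054, 0.053]
ft_force: [-0.3, 0.2, -2.3]
opening: 0.275
```

```bash
python3 v7.py pics/af.png "(245,145,335,230)" 491 191.5 .05
```

```text
slot [455.3 -39.8 106.1] front z 105.5 rear z 106.9 l/r z [106.2 106. ] yaw 0.053
[424.6 -40.3 100.5] 0.2700843283808725 [-3.123  0.054  0.053] [-0.002 -0.005 -0.002 -0.001  0.002 -0.004] [ 0.2  0.1 -1.8]
```

View pics/af.png

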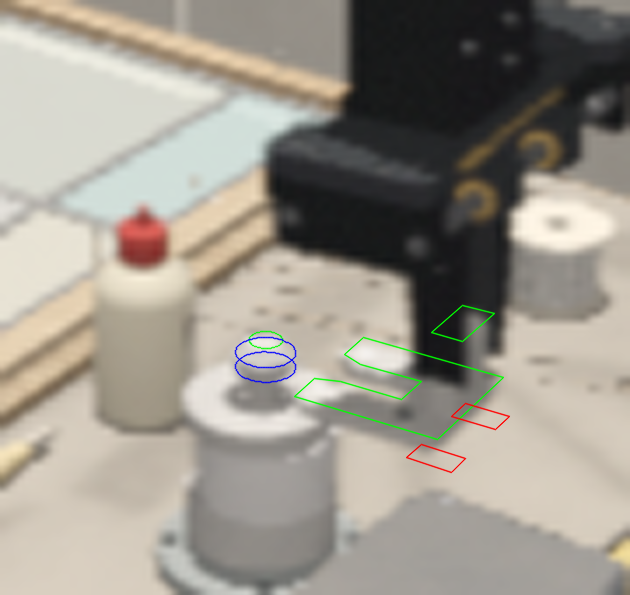

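Emit:
send_rows(plan="0 6 -1 0 12; 0 3.2 0 0 12; 0 0 0 0 12; 0 0 0 0 12; 0 0 0 0 12")

```text
t: 38.95
eef_pos: [425.5, -49.2, 101.6]
tcp_rot: [-3.123, 0.053, 0.055]
ft_force: [-0.9, -0.5, -1.7]
opening: 0.274
```

```bash
python3 v7.py pics/ag.png "(245,145,335,230)" 491 191.5 .05
```

```text
slot [456.2 -48.6 107.3] front z 106.6 rear z 108.0 l/r z [107.4 107.2] yaw 0.055
[425.5 -49.2 101.6] 0.266739906247111 [-3.123  0.053  0.055] [ 0.002 -0.     0.004 -0.    -0.001 -0.001] [-0.4 -0.5 -1.9]
```

Emit:
send_rows(plan="8 1 0 0 12; 5 0 0 0 12; 0 0 0 0 12; 0 0 6 0 12; 0 0 5 0 12; 0 0 0 0 12; 0 0 0 0 12; 0 0 0 0 12")

```text
t: 39.8
eef_pos: [438.8, -49.1, 88.4]
tcp_rot: [-3.123, 0.054, 0.055]
ft_force: [0.9, -0.3, -1.4]
opening: 0.271
```

```bash
python3 v7.py pics/ah.png "(250,160,320,225)" 491 191.5 .05
```

```text
slot [469.6 -48.5  94.1] front z 93.4 rear z 94.9 l/r z [94.2 94. ] yaw 0.055
[438.9 -49.1  88.4] 0.27132695874647506 [-3.123  0.054  0.055] [-0.001 -0.003 -0.001 -0.     0.001 -0.002] [-0.5  1.  -1.1]
```

View pics/ah.png

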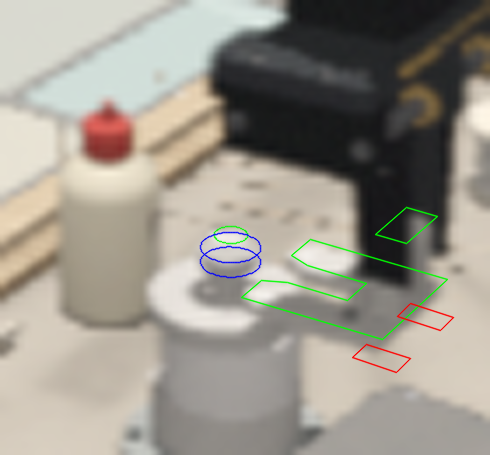

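Emit:
send_rows(plan="0 0.3 4 0 12; 0 0 3 0 12; 0 0 0 0 12; 0 0 0 0 12; 0 0 0 0 12")

```text
t: 40.35
eef_pos: [438.5, -49.4, 81.0]
tcp_rot: [-3.123, 0.054, 0.055]
ft_force: [-0.6, -0.3, -1.2]
opening: 0.272
```

```bash
python3 v7.py pics/ai.png "(250,160,320,225)" 491 191.5 .05
```

```text
slot [469.2 -48.8  86.7] front z 86.0 rear z 87.5 l/r z [86.8 86.6] yaw 0.055
[438.5 -49.4  81. ] 0.2733782397719403 [-3.123  0.054  0.055] [ 0.001 -0.002 -0.003  0.001  0.002 -0.001] [-0.   0.  -1.3]
```

View pics/ai.png

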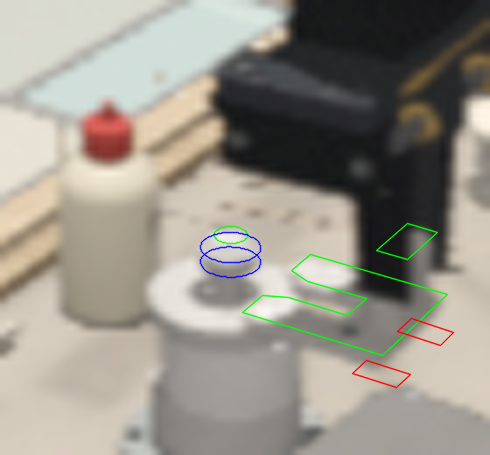

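Emit:
send_rows(plan="6 0 -0.3 0 12; 7 0 -0.4 0 12; 7 0 -0.4 0 12; 0 0 0 0 12; 0 0 0 0 12")

```text
t: 40.9
eef_pos: [461.1, -48.3, 81.2]
tcp_rot: [-3.123, 0.053, 0.055]
ft_force: [-0.3, 0.2, -1.2]
opening: 0.275
```

```bash
python3 v7.py pics/aj.png "(250,160,320,225)" 491 191.5 .05
```

```text
slot [491.8 -47.6  86.9] front z 86.3 rear z 87.7 l/r z [87.  86.9] yaw 0.055
[461.  -48.3  81.2] 0.27065519435288243 [-3.123  0.053  0.055] [-0.004 -0.003  0.007 -0.002 -0.001 -0.001] [ 0.5  0.4 -1.8]
```

View pics/aj.png

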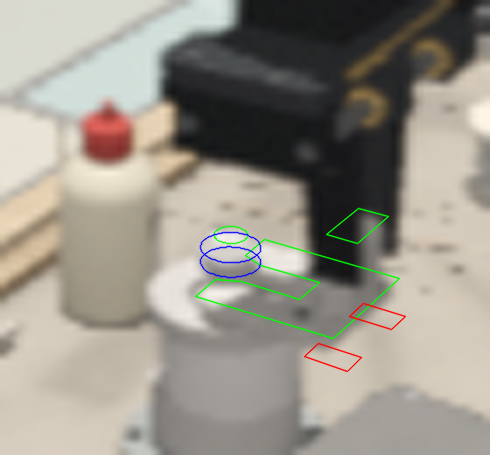

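Emit:
send_rows(plan="6 0 -0.4 0 12; 6 0 -0.4 0 12; 6 0 -0.3 0 12; 0 0 0 0 12; 0 0 0 0 12")

```text
t: 41.45
eef_pos: [480.6, -47.2, 81.4]
tcp_rot: [-3.123, 0.053, 0.055]
ft_force: [0.6, 0.6, -1.0]
opening: 0.268
```

```bash
python3 v7.py pics/ak.png "(250,160,320,225)" 491 191.5 .05
```

```text
slot [511.3 -46.6  87.1] front z 86.5 rear z 87.8 l/r z [87.2 87. ] yaw 0.055
[480.6 -47.2  81.4] 0.26958653749046685 [-3.123  0.053  0.055] [-0.001 -0.002  0.006  0.    -0.001 -0.001] [ 0.1  0.2 -1.4]
```

View pics/ak.png

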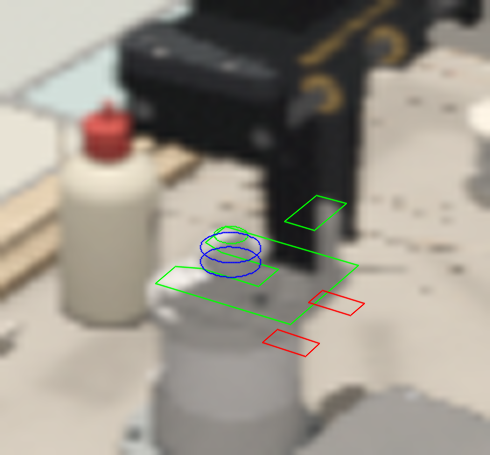

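Emit:
send_rows(plan="5 0 -0.3 0 12; 4 0 -0.2 0 12; 0 0 0 0 12; 0 0 0 0 12")

```text
t: 41.9
eef_pos: [490.2, -46.7, 81.4]
tcp_rot: [-3.123, 0.053, 0.055]
ft_force: [-0.3, 0.4, -1.3]
opening: 0.272
```

Emit:
send_rows(plan="1 0 0 0 12; 0 0 0 0 12; 0 0 0 0 12")

```text
t: 42.2
eef_pos: [491.1, -46.6, 81.4]
tcp_rot: [-3.123, 0.053, 0.055]
ft_force: [0.7, -0.1, -1.4]
opening: 0.273
```

Emit:
send_rows(plan="1 0 0 0 12; 0 0 0 0 12; 0 0 0 0 12")

```text
t: 42.5
eef_pos: [492.1, -46.6, 81.3]
tcp_rot: [-3.123, 0.053, 0.055]
ft_force: [0.4, 0.3, -1.1]
opening: 0.27
```

Emit:
send_rows(plan="0.7 0 0 0 12; 0 0 0 0 12; 0 0 0 0 12")

```text
t: 42.8
eef_pos: [492.1, -46.5, 81.3]
tcp_rot: [-3.123, 0.055, 0.055]
ft_force: [-0.5, -0.3, -0.1]
opening: 0.27
```

Emit:
send_rows(plan="-0.4 0 2 0 12; 0 0 0 0 12; 0 0 0 0 26; 0 0 0 0 34; 0 0 0 0 42; 0 0 0 0 50; 0 0 0 0 50; 0 0 0 0 50")

```text
t: 43.6
eef_pos: [492.6, -46.6, 79.5]
tcp_rot: [-3.123, 0.052, 0.055]
ft_force: [-0.6, 0.1, 0.1]
opening: 0.518
```

```bash
python3 v7.py pics/al.png "(250,160,320,225)" 491 191.5 .05
```

```text
slot [523.3 -45.9  85.2] front z 84.6 rear z 85.9 l/r z [85.3 85.1] yaw 0.055
[492.6 -46.6  79.5] 0.5254972251527592 [-3.123  0.052  0.055] [ 0.     0.    -0.    -0.    -0.    -0.001] [ 0.   0.5 -0.1]
```

View pics/al.png

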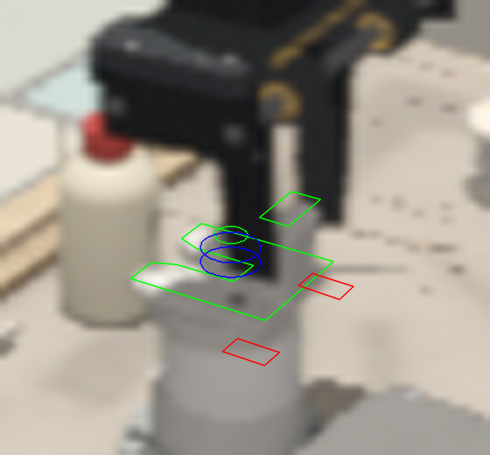

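Released. Rise straight up, then look.

Emit:
send_rows(plan="0.3 0 -6 0 50; 0.8 0 -15 0 50; 1.3 0 -25 0 50; 1.5 0 -30 0 50; 1.5 0 -30 0 50; 0 0 -20 0 50; 0 0 0 0 50")

```text
t: 44.35
eef_pos: [504.9, -48.2, 211.9]
tcp_rot: [-3.123, 0.053, 0.055]
ft_force: [0.1, -0.7, -0.6]
opening: 0.525
```

Emit:
send_rows(plan="-20 -30 -10 0 50; -20 -40 0 0 50; -20 -40 0 0 50; 0 -40 0 0 50; 0 -40 0 0 50; 0 0 0 0 50; 0 0 0 0 50")

```text
t: 45.05
eef_pos: [430.5, 143.5, 225.9]
tcp_rot: [-3.123, 0.056, 0.053]
ft_force: [0.1, 0.3, 0.1]
opening: 0.524
```

```bash
python3 - <<'E'
from v3 import *
K=(522.8,-46,.055)
ol=np.array([[-35,-28,8],[30,-28,8],[30,-12,8],[20,-8,8],[-8,-8,8],[-8,8,8],[20,8,8],[30,12,8],[30,28,8],[-35,28,8],[-35,-28,8]],float)+[0,0,84]
tb=np.array([[-37,-13,45],[-23,-13,45],[-23,13,45],[-37,13,45],[-37,-13,45]],float)+[0,0,84]
ex=[(place([q],*K)[0],(0,255,0)) for q in(ol,tb)]
for c,w in(("scene",(250,165,315,240)),("top",(245,175,315,245))):
    p=eyes.read_camera(c)
    cv2.imwrite(f"pics/am_{c}.png",np.hstack([overlay(p,ex,w,None,s=6),overlay(p,[],w,None,s=6)]))
    cv2.imwrite(f"pics/am_{c}_full.png",p["image"][:,:,::-1])
print(env.state()["eef_pos"],env.state()["ft_force"])
E
```

```text
[430.8150386  142.63494835 225.96873373] [-0.46704433  0.7192854   1.45849601]
```

View pics/am_scene.png

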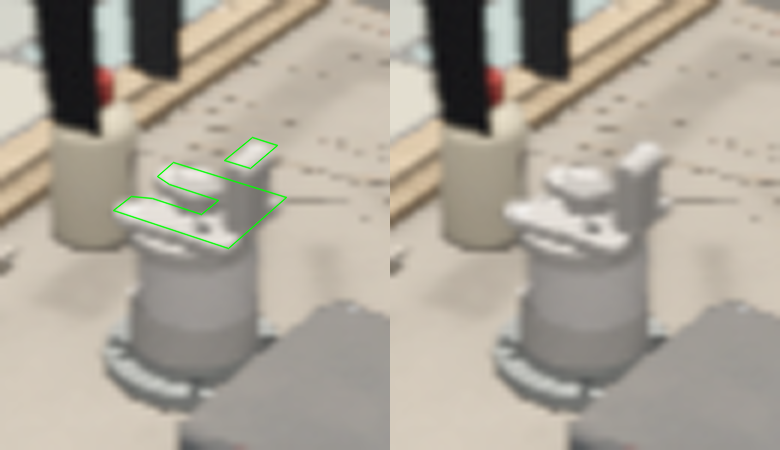

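View pics/am_top.png

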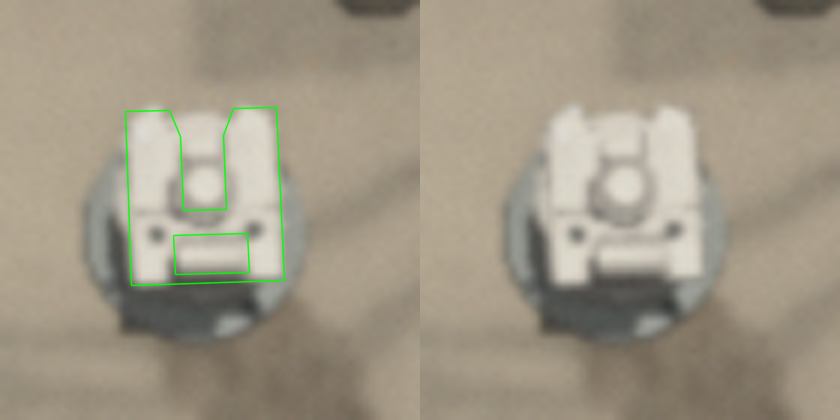

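```bash
python3 - <<'E'
from cell import job_done, env
print(job_done(), env.state()["t"])
E
```

```text
the job is handed in; nothing more can be done
the job is handed in; nothing more can be done
```

View pics/am_top_full.png

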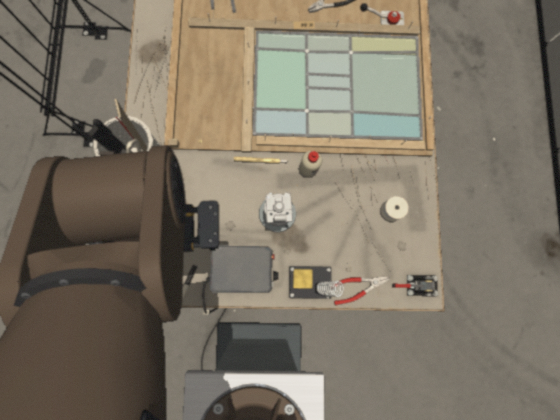

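I threaded the bearing, spacer and washer onto the shaft in that order. I then slid the keeper sideways into the groove until it stopped against the neck, released it and backed the arm away. I handed the job in at about 45 s of the 72 s; the hand-in gave no verdict.

**Final checks:**
- **Keeper:** in the last pictures from both cameras it lies level on the washer under the head. Its slot bottom is at the shaft, about 1 mm from the axis, within the 7 mm limit.
- **Rings:** each one matched its predicted seated outline when I released it. The washer looked 1.5–2 mm off the axis, within the 5 mm limit.
- **Bystanders:** in the last top picture the bottle, spool and glass cutter are in their starting places. The arm hid the white block there, so I did not recheck it, but nothing came near it.
- **Robot:** the gripper was clear of everything, with force readings near zero throughout.

**What went wrong or disagreed:**
- **First spacer grasp:** it closed on air above the part. In the pictures the fingertips sit about 30 mm above the reported TCP, so I went lower and the second try held.
- **Tool tilt:** the tool drifted up to about 0.055 rad off vertical, which I allowed for when placing the washer and the keeper.

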